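# Load the camera test box, close its hood and start it

## Task

Slide the lid off the transport case and lay it flat on the bench, then move every camera module from the case into the test box, standing upright on the chamber floor. Then break the locked stay at its knuckle, lower the hood gently until it is fully shut without letting it drop, and finally swing the start lever to its back stop and let it return. Leave the other things on the bench alone.

Things in the scene. Friction and masses are not known exactly. Their poses are not given: they have to be found in the camera images.
- tester: Fixed test box, white, 160 mm deep (x) by 310 wide (y), rim 100 mm above the bench; its origin is under its centre, -x is its front (towards the robot), z up. Open on top: the chamber inside is 150 (x) by 300 (y) mm, walls 5 mm, floor at 11 mm, 90 mm deep. Blue hood hinged along the back rim, folding stay on its right (-y) outside, console block 45 mm high with the start lever on its left (+y) outside.
- chamber (a point): Centre of the chamber floor; same axes as the test box.
- hood (a joint): Hood angle: 1.536 propped open (upright), 0 fully shut on the rim. While the stay is locked the hood cannot come down. Once it is broken the stiff hinge holds the hood where it is above about 0.85, but lower down it drops by itself with a bang if let go (about 1.5 N at the grip), so it must be held down to the rim.
- hood_hinge (a point): Middle of the hood's hinge axis (which runs along the test box's y), at the back rim, 100 mm above the bench; axes of the test box.
- hood_grip (a point): Centre of the hood's black round grip: a bar 22 mm in diameter, 40 mm long along the test box's y, with flat free ends, carried by a 14 mm wide stem in its middle. It stands 45 mm beyond the hood's free edge, 205 mm from the hinge axis (and 8 mm above the hinge level when shut). It is on top when the hood is open, and in front of the box when it is shut. Pinched by its two ends it can turn between the fingers. The hood is 28 mm thick.
- stay (a joint): Fold of the stay at its knuckle: 0 locked against its stop (links bowed 0.25 rad past straight, upwards and to the front), 0.25 straight, larger when broken, about 2.9 when the hood is shut. A few newtons on the knuckle break it.
- knuckle (a point): Centre of the stay's knuckle: a black round roller 26 mm in diameter, 57 mm long along the test box's y, sticking out on the right, 199 mm to the right of the box's middle and, locked, about 144 mm above the bench. To break the stay push it away from its bow: backwards (+x of the test box) and down; on its way it turns about stay_foot, 85 mm away.
- stay_foot (a point): Lower pivot of the stay, on the test box's right wall, 80 mm above the bench.
- start_lever (a joint): Start lever: 0 at rest (leaning 0.4 rad to the front), 0.8 at its back stop; a spring brings it back (about 2 N at the knob at rest, 5 N at the stop).
- lever_knob (a point): Centre of the lever's black ball, 30 mm in diameter, 100 mm from the pivot. It swings about an axis along the test box's y, from leaning to the front to leaning to the back.
- lever_pivot (a point): Pivot of the start lever, 60 mm above the bench, 230 mm left of the test box's middle.
- case: Fixed grey transport case, 170 mm (x) by 176 (y), 85 high, origin under its centre, -x towards the robot. Inside 150 by 150 mm, floor 6 mm above the bench, with a black liner strip 11 mm thick and 18 mm high along the foot of each wall. Along both sides run grooved tracks with aluminium lips that overhang the lid by 7 mm (opening between the lips 148 mm); the back (+x) end is closed, the front (-x) end is open, its wall 73 mm high.
- case_lid: Aluminium lid of the case, loose in the tracks: plate 158 (x) by 162 (y) by 5 mm, origin at the centre of its underside (73 mm above the bench when in the case). On its middle stands a black grip bar 14 mm thick (x), 80 long (y), rising 35 mm above the plate. It comes out only by sliding about 160 mm along the case's -x.
- cam1: Camera module, or None if absent: a square steel base 52 x 52 x 22 mm with a black round lens barrel 30 mm in diameter standing on its middle, 64 mm high in all, 0.14 to 0.25 kg; origin at the centre of its underside, z up. At the start they stand in the four quarters of the case, centres 34 mm from its middle in x and y, two, three or all of the four places filled, with the barrels up.
- cam2: Camera module, or None if absent: a square steel base 52 x 52 x 22 mm with a black round lens barrel 30 mm in diameter standing on its middle, 64 mm high in all, 0.14 to 0.25 kg; origin at the centre of its underside, z up. At the start they stand in the four quarters of the case, centres 34 mm from its middle in x and y, two, three or all of the four places filled, with the barrels up.
- cam3: Camera module, or None if absent: a square steel base 52 x 52 x 22 mm with a black round lens barrel 30 mm in diameter standing on its middle, 64 mm high in all, 0.14 to 0.25 kg; origin at the centre of its underside, z up. At the start they stand in the four quarters of the case, centres 34 mm from its middle in x and y, two, three or all of the four places filled, with the barrels up.
- cam4: Camera module, or None if absent: a square steel base 52 x 52 x 22 mm with a black round lens barrel 30 mm in diameter standing on its middle, 64 mm high in all, 0.14 to 0.25 kg; origin at the centre of its underside, z up. At the start they stand in the four quarters of the case, centres 34 mm from its middle in x and y, two, three or all of the four places filled, with the barrels up.
- mouse: Bystander, to be left alone: computer mouse, 100 x 60 x 24 mm.
- wash_bottle: Bystander, to be left alone: white bottle, 60 mm in diameter, 150 high.
- driver: Bystander, to be left alone: screwdriver, 180 mm long, lying.
- dish: Bystander, to be left alone: glass dish, 90 mm across, 22 high.
- wipes: Bystander, to be left alone: cardboard box, 110 x 120 x 50 mm.
- lens_tube: Bystander, to be left alone: upright aluminium cylinder, 44 mm in diameter, 70 high.
- spanner: Bystander, to be left alone: spanner, 160 mm long, lying.

How it is judged:
By the outcome, as a careful person would: the job done as asked, in the order asked, and still so for the second after the job is handed in, with the robot touching nothing.
Of cam1, cam2, cam3, cam4 only 2 to 4 are there at a start; the rules pass over those that are not, and their reading is None.
At some moment in a run one of cam1, cam2, cam3, cam4 may be knocked a few centimetres aside while the robot is not near it.
It also fails if it takes over 210 s, if anything falls off the work surface, if the arm or the gripper's body presses on something with over 40 N, if the wrist force passes 120 N, or if a joint passes its speed limit or range.

## Robot

A 7-joint arm with a two-finger parallel gripper is mounted at the origin on the work surface. World frame = base frame: x ahead of the robot, y to its left, z up, the work surface at z = 0. Lengths are in m, angles in rad, forces in N, time in s.
With the tool pointing down it reaches from about 0.425 to 0.975 m from the base axis. Payload 16.7 kg.
Tool frame: the origin (TCP) lies between the finger pads; the fingertips stand 19 mm ahead of it and the grasp point (between the pads) is the TCP; z points along the fingers, y is the line along which they close (so a half turn about z gives the same grasp; the last joint's range is limited). The gripper opens to 85 mm and grips with 20 to 120 N. Pads are 22 mm wide; open, the fingers measure 114 mm over their backs; the gripper's body (76 mm by 85 mm) begins 54 mm behind the grasp point. The pads swing forward as they close: fully open they stand 13 mm farther back than shut.
Start: joints at [-1.335, 0.426, 0.074, 1.606, -0.034, 1.111, -0.067], TCP at [0.253, 0.626, 0.25] pointing down, gripper open.
Joint ranges: [-2.85, 2.85], [-0.5, 2.14], [-1.23, 1.37], [0.21, 2.46], [-1.02, 4.16], [0.16, 2.05], [-2.73, 2.73]. Speed limits (rad/s): [1.89, 1.89, 2.39, 2.39, 3.01, 3.01, 3.01].

## Interface

Orientations are given as [roll, pitch, yaw] about the fixed x, y, z axes, in that order (R = Rz(yaw) Ry(pitch) Rx(roll)).
In Python, from station import telemetry, imaging, ticket gives the robot as it stands.
- The arm moves only by the tool move_arm, never from a script. Its arguments are lists of equal length, an entry for each row: "offset": the shift along the tool's x, y, z scaled (see below), a list of three; "twist": the turn about the tool's z scaled (see below). A call has exactly 8 rows; each row is the pose to reach, as a shift and turn from the pose commanded when the call began, along the tool's axes at that moment, turning the shorter way round; what a row does not reach only later rows make up. The controller multiplies each number of a shift by 500 mm and each number of a turn by pi rad. A row lasts 1/12 s, in which the tool goes at most 41.7 mm and 7.16 degrees, less where a joint would pass 70% of its speed; a pose out of reach is approached as far as the arm can. A call with a number of a shift or a turn outside -1 to 1 is refused whole. A call with a gripper value outside its range is refused whole. "jaw" is the closure, from 0 (fully open) to 1 (shut), set as the call begins (left out, the last holds). The fingers move at their own pace and stop on an object; "force" is the grip in N (left out, the last holds). Time passes only in rows, so rows that repeat a pose let the fingers close, or fill a call up. It gives the time, the measured TCP pose, the force, the opening and the grip force at its end, in the units of the state.
- telemetry.read_state(): the state, without advancing time (a new reading comes with each control period).
- imaging.get_image(name): name is "scene" or "top"; returns a dict with "pixels" (400x640x3 uint8, blue, green, red), "intrinsics" (3x3 intrinsics, pixels), "D" ([k1, k2, p1, p2, k3] as OpenCV has them; the pictures are not rectified), "eye" and "orientation" of the camera in the world. Camera axes: x right, y down, z forward; pixel columns grow to the right and rows downward; lengths in m; the calibration is good to about 2 mm. A picture is of the moment at which its call begins. There is no depth.
- ticket.job_done(): hands the job in; it is judged then, once.
The state is a dict: "time": time; "joint_pos": joint angles; "joint_velocities": joint speeds; "effort": joint torques, N m; "tool_pos": TCP position; "ee_rot": TCP orientation; "contact_force": force on the tool from outside, world axes, zero at the start; "moment": the same for the moment, N m; "finger_gap": opening from 0.0 (shut) to 1.0 (fully open); "finger_force": force on a finger pad.
Only numpy, scipy, OpenCV 4.12 (cv2) and the standard library are available. Lean on these libraries where they do the work, as an engineer would, in place of code of your own. Each camera call takes 0.05 s, during which the arm holds its last target. There are 200 camera calls.

## Working session

There is one attempt and no reset: what is moved stays moved. The work goes in short steps, Python scripts to look and compute and a tool call to move; the robot and the scene stay as the last step left them, time stands still between calls to the robot, and variables do not carry over. Pictures are saved under pics/ and viewed, at most 14 in all, crops included, and the job is handed in when it is done.

Besides the shell and the picture viewer there is one more tool, called after "Call:" as name(argument=value, ...), one argument or row to a line, values as JSON. move_arm: Moves the arm, as the interface text tells. Shifts and turns lie within -1 to 1; 1 stands for 500 mm of shift or pi rad of turn. Its arguments: {"type":"object","properties":{"offset":{"type":"array"},"twist":{"type":"array"},"jaw":{"type":"number"},"force":{"type":"number"}},"required":["offset","twist"]}

```bash
ls; mkdir -p pics
cat > h.py <<'E'
import numpy as np, cv2
from scipy.spatial.transform import Rotation as R
from station import telemetry, imaging, ticket
def snap(n,save=None):
    c=imaging.get_image(n); im=np.ascontiguousarray(np.array(c["pixels"],np.uint8))
    if save: cv2.imwrite("pics/"+save,im)
    return c,im
def rotm(o):
    o=np.array(o,float)
    return o if o.shape==(3,3) else R.from_euler("xyz",o).as_matrix()
def ray(c,uv):
    p=cv2.undistortPoints(np.array([[uv]],float),np.array(c["intrinsics"],float),np.array(c["D"],float))[0,0]
    return np.array(c["eye"],float), rotm(c["orientation"])@np.array([p[0],p[1],1])
def onz(c,uv,z):
    e,d=ray(c,uv); return e+d*(z-e[2])/d[2]
def proj(c,P):
    r=rotm(c["orientation"]).T
    return cv2.projectPoints(np.array(P,float).reshape(-1,1,3),cv2.Rodrigues(r)[0],-r@np.array(c["eye"],float),np.array(c["intrinsics"],float),np.array(c["D"],float))[0][:,0]
def tri(c1,u1,c2,u2):
    e1,d1=ray(c1,u1);e2,d2=ray(c2,u2)
    t=np.linalg.lstsq(np.c_[d1,-d2],e2-e1,rcond=None)[0]
    a=e1+t[0]*d1;b=e2+t[1]*d2; return (a+b)/2,np.linalg.norm(a-b)
E
python3 - <<'E'
from h import *
for n in("scene","top"):
    c,im=snap(n,n+"0.png"); print(n,c["eye"],c["orientation"],c["intrinsics"],c["D"])
print(telemetry.read_state())
E
```

```text
pics
scene [ 0.81083047 -0.84223189  1.37299067] [-2.51172798  0.01587269  0.26802781] [[434.30797057   0.         325.1143929 ]
 [  0.         434.30797057 200.25123382]
 [  0.           0.           1.        ]] [-0.06006514  0.          0.          0.          0.        ]
top [ 0.34642879 -0.00512736  1.34996202] [-2.94312158e+00 -2.23873522e-03 -1.57725895e+00] [[388.69466762   0.         318.80801414]
 [  0.         388.69466762 203.17310597]
 [  0.           0.           1.        ]] [-0.01639446  0.          0.          0.          0.        ]
{'time': 0.1, 'joint_pos': array([-1.33549225,  0.42668576,  0.07384127,  1.60654577, -0.03410886,
        1.11081794, -0.06708433]), 'joint_velocities': array([ 1.53512063e-03, -1.60412022e-03, -5.35881072e-05, -2.69142831e-04,
        6.68464389e-04, -1.66805135e-03, -2.97193616e-05]), 'effort': array([ 8.68682720e-03, -9.51525521e+01,  3.77127752e+00, -4.64393663e+01,
        1.95133116e-02,  6.64003237e-03, -5.31043668e-05]), 'tool_pos': array([0.25326072, 0.62530358, 0.24966817]), 'ee_rot': array([-3.14039694e+00,  7.26307202e-05,  2.75677932e+00]), 'contact_force': array([ 0.65904688, -0.60583981, -0.71358499]), 'moment': array([-0.03212617, -0.0035388 ,  0.02811126]), 'finger_force': 0.0, 'finger_gap': 0.9973463916675183}
```

View pics/scene0.png

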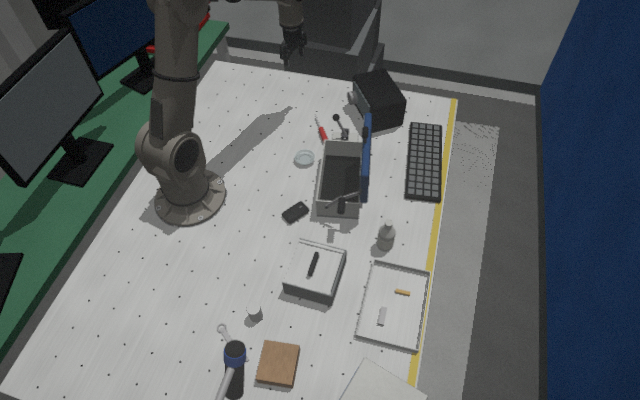

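View pics/top0.png

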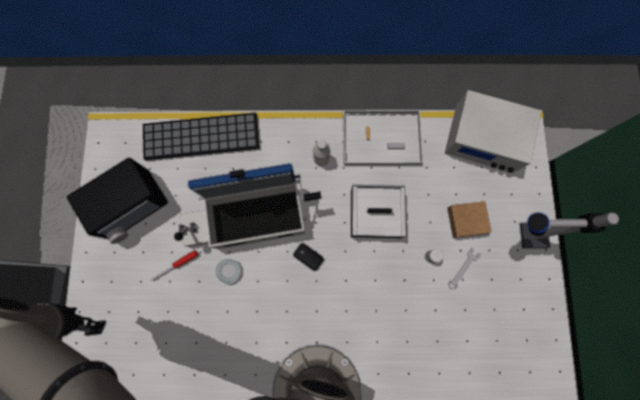

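The scene view shows the case at (315,270), the tester at (343,180) and the knob at (337,118). The top view shows the case at (378,211), the tester at (253,208), the knob near (180,235) and the knuckle at (313,196). I'll enlarge the top view next.

Run:
```python
import cv2
im=cv2.imread("pics/top0.png")[150:280,160:420]
im=cv2.convertScaleAbs(cv2.resize(im,None,fx=3,fy=3,interpolation=cv2.INTER_CUBIC),alpha=1.6)
cv2.imwrite("pics/topc.png",im)
im=cv2.imread("pics/scene0.png")[100:310,270:410]
cv2.imwrite("pics/scc.png",cv2.convertScaleAbs(cv2.resize(im,None,fx=2.8,fy=2.8,interpolation=cv2.INTER_CUBIC),alpha=1.6))
```

```text
(no output)
```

View pics/topc.png

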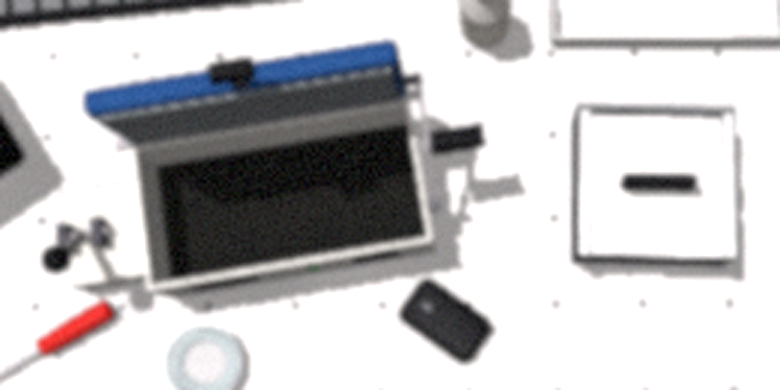

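View pics/scc.png

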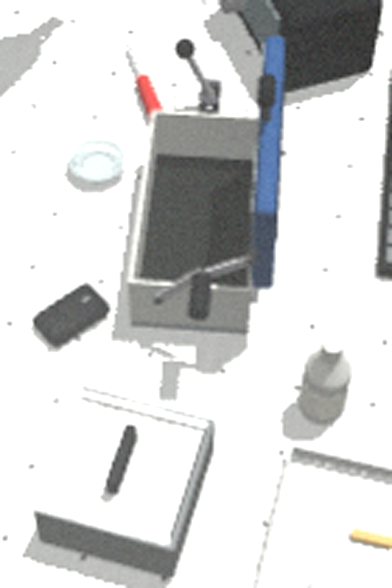

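The crops show these points. Top crop: rim front corners (148,288) and (432,240), knuckle (457,137), knob (56,258), hood grip (232,71), lid bar (659,183). Scene crop: knob (185,48), knuckle (201,295), hood grip (267,91).

Run:
```python
from h import *
np.set_printoptions(precision=4,suppress=True)
t,_=snap("top");s,sim=snap("scene")
T=lambda x,y:((160+x/3)-.33,(150+y/3)-.33)
S=lambda x,y:((270+x/2.8)-.33,(100+y/2.8)-.33)
for n,a,b in (("knob",(56,258),(185,48)),("knuckle",(457,137),(201,295)),("hgrip",(232,71),(267,91)),("bar",(659,183),(121,460))):
    print(n,*tri(t,T(*a),s,S(*b)))
FL=onz(t,T(150,289),.1);FR=onz(t,T(432,240),.1);print("rim F",FL,FR,np.linalg.norm(FL-FR))
print("fl2",[onz(s,S(*q),.1) for q in((133,285),(155,115))])
print("case",[onz(t,T(*q),.085) for q in((577,105),(737,108),(740,262),(575,260))])
print("bar ends",[onz(t,T(*q),.113) for q in((624,182),(696,184))])
d=FL-FR;yaw=np.arctan2(d[1],d[0])-np.pi/2;print("yaw",yaw)
```

```text
knob [0.4872 0.4263 0.1514] 0.00038380491441047867
knuckle [0.6148 0.0121 0.1426] 7.53753355605582e-05
hgrip [0.6437 0.2192 0.3034] 0.001071669880496714
bar [ 0.5734 -0.2085  0.0916] 0.0007113695501979536
rim F [0.4596 0.3419 0.1   ] [0.5106 0.04   0.1   ] 0.30616281654647326
fl2 [array([0.5192, 0.0348, 0.1   ]), array([0.4665, 0.3337, 0.1   ])]
case [array([ 0.6634, -0.1213,  0.085 ]), array([ 0.659 , -0.3002,  0.085 ]), array([ 0.4864, -0.2948,  0.085 ]), array([ 0.4897, -0.1151,  0.085 ])]
bar ends [array([ 0.5706, -0.1675,  0.113 ]), array([ 0.5679, -0.2451,  0.113 ])]
yaw 0.16750272243080389
```

Call:
move_arm(
  offset=[
    [-0.61, -0.65, 0],
    [-0.61, -0.65, 0],
    [-0.61, -0.65, 0],
    [-0.61, -0.65, 0],
    [-0.61, -0.65, 0],
    [-0.61, -0.65, 0],
    [-0.61, -0.65, 0],
    [-0.61, -0.65, 0],
  ],
  twist=[0.39, 0.39, 0.39, 0.39, 0.39, 0.39, 0.39, 0.39],
)

```text
time: 0.87
tool_pos: [0.3738, 0.3127, 0.2503]
ee_rot: [-3.141, -0.0, 1.751]
contact_force: [1.0, 0.7, 1.1]
finger_gap: 0.997
finger_force: 0.0
```

```bash
cat >> h.py <<'E'
def go(*targets):
    "targets (x,y,z,yaw): offsets/twist from the present pose (first) and successive ones"
    st=telemetry.read_state(); p=np.array(st["tool_pos"]); y=R.from_euler("xyz",st["ee_rot"]).as_matrix(); y=np.arctan2(y[1,0],y[0,0])
    print("t",round(st["time"],2),"at",p.round(4),"yaw",round(y,3),"q",np.round(st["joint_pos"],2),"F",np.round(st["contact_force"],1),"gap",round(st["finger_gap"],3))
    for t in targets:
        d=np.array(t[:3])-p; c,s=np.cos(y),np.sin(y); a=(y-t[3]+np.pi)%(2*np.pi)-np.pi
        print(np.round(np.array([d[0]*c+d[1]*s,d[0]*s-d[1]*c,-d[2]])/.5,4),"tw",round(a/np.pi,4)); p=np.array(t[:3]);y=t[3]
C=np.array([.566,.206]);YT=.167   # tester
K=np.array([.5747,-.2078]);YK=-.034 # case
def fr(o,a,x,y): return o+np.array([x*np.cos(a)-y*np.sin(a),x*np.sin(a)+y*np.cos(a)])
E
python3 - <<'E'
from h import *
go((.572,-.2075,.25,1.536))
E
```

```text
t 0.87 at [0.3738 0.3127 0.2503] yaw 1.751 q [-1.16  0.11  0.36  2.03 -0.05  1.   -0.6 ] F [1.  0.7 1.1] gap 0.997
[-1.0945e+00  2.0390e-01  6.0000e-04] tw 0.0683
```

Call:
move_arm(
  offset=[
    [-0.9, 0.168, 0],
    [-0.9, 0.168, 0],
    [-0.9, 0.168, 0],
    [-0.9, 0.168, 0],
    [-0.9, 0.168, 0],
    [-0.9, 0.168, 0],
    [-0.9, 0.168, 0],
    [-0.9, 0.168, 0],
  ],
  twist=[0.068, 0.068, 0.068, 0.068, 0.068, 0.068, 0.068, 0.068],
)

```text
time: 1.53
tool_pos: [0.4945, 0.0019, 0.2506]
ee_rot: [3.141, -0.001, 1.543]
contact_force: [0.5, 0.8, -0.1]
finger_gap: 1.005
finger_force: 0.0
```

Run:
```python
from h import *
go((.572,-.2075,.16,1.536))
```

```text
t 1.53 at [0.4945 0.0019 0.2506] yaw 1.543 q [-0.74  0.14  0.67  2.03 -0.1   1.   -0.04] F [ 0.5  0.8 -0.1] gap 1.005
[-0.4145  0.1665  0.1812] tw 0.0023
```

Call:
move_arm(
  offset=[
    [-0.415, 0.166, 0.05],
    [-0.415, 0.166, 0.05],
    [-0.415, 0.166, 0.05],
    [-0.415, 0.166, 0.05],
    [-0.415, 0.166, 0.05],
    [-0.415, 0.166, 0.18],
    [-0.415, 0.166, 0.18],
    [-0.415, 0.166, 0.18],
  ],
  twist=[0.002, 0.002, 0.002, 0.002, 0.002, 0.002, 0.002, 0.002],
  jaw=0.35,
  force=40,
)

```text
time: 2.2
tool_pos: [0.569, -0.2067, 0.1555]
ee_rot: [-3.135, 0.0, 1.535]
contact_force: [-1.5, 1.1, -0.0]
finger_gap: 0.651
finger_force: 0.0
```

Run:
```python
from h import *
go((.572,-.2075,.104,1.536))
a,i=snap("top");b,j=snap("scene")
t=cv2.resize(i[150:280,330:430],None,fx=4,fy=4,interpolation=2)
s=cv2.resize(j[220:320,260:360],None,fx=4,fy=4,interpolation=2)
s=cv2.copyMakeBorder(s,0,max(0,t.shape[0]-s.shape[0]),0,0,0)
cv2.imwrite("pics/p1.png",cv2.convertScaleAbs(np.hstack([t,s]),alpha=1.5))
```

```text
t 2.2 at [ 0.569  -0.2067  0.1555] yaw 1.535 q [-0.26  0.49  0.66  1.88 -0.38  0.91  0.55] F [-1.5  1.1 -0. ] gap 0.651
[-0.0014  0.006   0.103 ] tw -0.0004
```

View pics/p1.png

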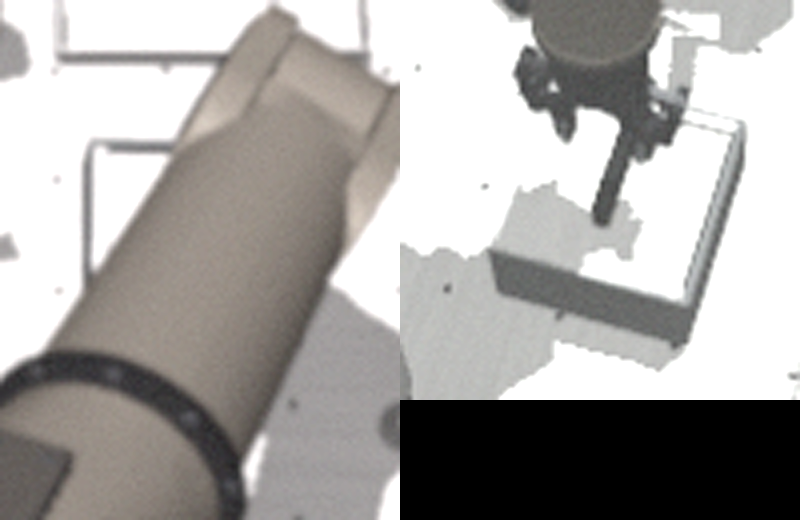

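The arm hides the case in the top view. In the scene half, the fingers straddle the lid bar, which runs to (602,215). Next I go down and grip it.

Call:
move_arm(
  offset=[
    [0, 0.006, 0.03],
    [0, 0.006, 0.06],
    [0, 0.006, 0.09],
    [0, 0.006, 0.1],
    [0, 0.006, 0.1],
    [0, 0.006, 0.1],
    [0, 0.006, 0.1],
    [0, 0.006, 0.1],
  ],
  twist=[0, 0, 0, 0, 0, 0, 0, 0],
)

```text
time: 2.97
tool_pos: [0.575, -0.2059, 0.1115]
ee_rot: [3.14, 0.0, 1.537]
contact_force: [-0.3, 1.0, -0.0]
finger_gap: 0.651
finger_force: 0.0
```

Call:
move_arm(
  offset=[
    [0, 0, 0],
    [0, 0, 0],
    [0, 0, 0],
    [0, 0, 0],
    [0, 0, 0],
    [0, 0, 0],
    [0, 0, 0],
    [0, 0, 0],
  ],
  twist=[0, 0, 0, 0, 0, 0, 0, 0],
  jaw=1,
)

```text
time: 3.63
tool_pos: [0.5746, -0.2059, 0.1106]
ee_rot: [3.141, -0.0, 1.537]
contact_force: [-1.2, 1.9, 6.3]
finger_gap: 0.153
finger_force: 39.9
```

Run:
```python
from h import *
q=fr(np.array([.5715,-.2073]),YK,-.178,0)
go((*q,.104,1.536))
```

```text
t 3.63 at [ 0.5746 -0.2059  0.1106] yaw 1.537 q [-0.23  0.55  0.62  1.9  -0.43  0.82  0.59] F [-1.2  1.9  6.3] gap 0.153
[-0.0029 -0.3621  0.0133] tw 0.0003
```

Call:
move_arm(
  offset=[
    [0, -0.01, -0.001],
    [0, -0.03, -0.002],
    [0, -0.05, -0.002],
    [0, -0.07, -0.002],
    [0, -0.09, -0.002],
    [0, -0.11, -0.002],
    [0, -0.13, -0.002],
    [0, -0.15, -0.002],
  ],
  twist=[0, 0, 0, 0, 0, 0, 0, 0],
  force=60,
)

```text
time: 4.3
tool_pos: [0.4984, -0.2032, 0.1113]
ee_rot: [-3.142, -0.0, 1.537]
contact_force: [1.0, -1.1, -2.1]
finger_gap: 0.15
finger_force: 58.5
```

Run:
```python
from h import *
q=fr(np.array([.5746,-.2059]),YK,-.178,0)
go((*q,.1106,1.536))
```

```text
t 4.3 at [ 0.4984 -0.2032  0.1113] yaw 1.537 q [-0.25  0.45  0.65  2.06 -0.4   0.75  0.61] F [ 1.  -1.1 -2.1] gap 0.15
[-2.000e-04 -2.034e-01  1.500e-03] tw 0.0002
```

Sliding smoothly with little force. I'll finish the slide.

Call:
move_arm(
  offset=[
    [0, -0.03, 0],
    [0, -0.06, 0],
    [0, -0.09, 0],
    [0, -0.12, 0],
    [0, -0.15, 0],
    [0, -0.18, 0],
    [0, -0.205, 0],
    [0, -0.205, 0],
  ],
  twist=[0, 0, 0, 0, 0, 0, 0, 0],
)

```text
time: 4.97
tool_pos: [0.3942, -0.1996, 0.1112]
ee_rot: [-3.141, -0.001, 1.535]
contact_force: [-0.5, -0.9, -1.7]
finger_gap: 0.151
finger_force: 58.6
```

Run:
```python
from h import *
go((.40,-.225,.111,1.536))
c,im=snap("scene")
cv2.imwrite("pics/p2.png",cv2.convertScaleAbs(cv2.resize(im[200:360,200:380],None,fx=3.5,fy=3.5,interpolation=2),alpha=1.4))
t,_=snap("top")
print("mouse",onz(t,(308,256),.02),"tube",onz(t,(436,257),.07), "spanner",onz(t,(450,287),0))
```

```text
t 4.97 at [ 0.3942 -0.1996  0.1112] yaw 1.535 q [-0.28  0.3   0.71  2.27 -0.32  0.67  0.62] F [-0.5 -0.9 -1.7] gap 0.151
[-0.0503  0.0133  0.0004] tw -0.0002
mouse [0.43100359 0.02807621 0.02      ] tube [ 0.42166457 -0.39239433  0.07      ] spanner [ 0.32395196 -0.45492015  0.        ]
```

View pics/p2.png

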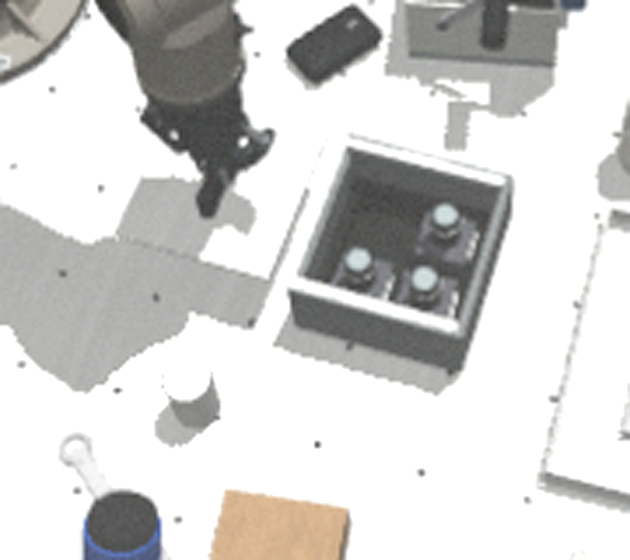

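The lid is clear of the tracks. Three modules show in the enlarged view: front-right (357,262), back-right (425,280) and back-left (447,217); front-left is empty. Next I lower the lid.

Call:
move_arm(
  offset=[
    [-0.02, 0, 0.01],
    [-0.04, 0, 0.03],
    [-0.04, 0, 0.06],
    [-0.04, 0, 0.09],
    [-0.04, 0, 0.12],
    [-0.04, 0, 0.132],
    [-0.04, 0, 0.138],
    [-0.04, 0, 0.142],
  ],
  twist=[0, 0, 0, 0, 0, 0, 0, 0],
)

```text
time: 5.73
tool_pos: [0.3966, -0.22, 0.0402]
ee_rot: [-3.141, 0.0, 1.537]
contact_force: [0.4, -0.7, -1.9]
finger_gap: 0.149
finger_force: 58.6
```

Call:
move_arm(
  offset=[
    [0, 0, 0.001],
    [0, 0, 0.002],
    [0, 0, 0.003],
    [0, 0, 0.004],
    [0, 0, 0.005],
    [0, 0, 0.005],
    [0, 0, 0.005],
    [0, 0, 0.005],
  ],
  twist=[0, 0, 0, 0, 0, 0, 0, 0],
)

```text
time: 6.4
tool_pos: [0.3964, -0.2198, 0.0379]
ee_rot: [3.142, 0.0, 1.537]
contact_force: [0.6, 0.1, -1.4]
finger_gap: 0.147
finger_force: 58.6
```

Call:
move_arm(
  offset=[
    [0, 0, 0.001],
    [0, 0, 0.002],
    [0, 0, 0.003],
    [0, 0, 0.004],
    [0, 0, 0.004],
    [0, 0, 0.004],
    [0, 0, 0.004],
    [0, 0, 0.004],
  ],
  twist=[0, 0, 0, 0, 0, 0, 0, 0],
)

```text
time: 7.07
tool_pos: [0.3965, -0.2199, 0.0375]
ee_rot: [3.14, -0.002, 1.536]
contact_force: [-15.0, 9.0, 70.0]
finger_gap: 0.151
finger_force: 68.7
```

Call:
move_arm(
  offset=[
    [0, 0, 0],
    [0, 0, 0],
    [0, 0, 0],
    [0, 0, 0],
    [0, 0, 0],
    [0, 0, 0],
    [0, 0, 0],
    [0, 0, 0],
  ],
  twist=[0, 0, 0, 0, 0, 0, 0, 0],
  jaw=0.4,
)

```text
time: 7.73
tool_pos: [0.3963, -0.2198, 0.0358]
ee_rot: [-3.141, 0.0, 1.537]
contact_force: [1.2, -0.9, 0.2]
finger_gap: 0.604
finger_force: 0.0
```

Call:
move_arm(
  offset=[
    [0, 0, -0.03],
    [0, 0, -0.07],
    [0, 0, -0.15],
    [0, 0, -0.23],
    [0, 0, -0.31],
    [0, 0, -0.4],
    [0, 0, -0.4],
    [0, 0, -0.4],
  ],
  twist=[0, 0, 0, 0, 0, 0, 0, 0],
)

```text
time: 8.4
tool_pos: [0.3977, -0.2198, 0.238]
ee_rot: [3.136, -0.001, 1.538]
contact_force: [-0.6, -0.1, -0.7]
finger_gap: 0.601
finger_force: 0.0
```

Run:
```python
from h import *
c,im=snap("scene","s3.png")
cv2.imwrite("pics/p3.png",cv2.convertScaleAbs(cv2.resize(im[215:310,215:365],None,fx=5,fy=5,interpolation=2),alpha=1.4))
for n,x,y in(("fr",-.034,-.034),("br",.034,-.034),("bl",.034,.034)):
    p=fr(K,YK,x,y); print(n,p.round(4),"expected px of top centre in crop",(proj(c,[*p,.07])[0]-[215,215])*5)
go((.57,-.2,.23,1.5))
```

```text
fr [ 0.5396 -0.2406] expected px of top centre in crop [427.64898299 290.22990329]
br [ 0.6075 -0.2429] expected px of top centre in crop [525.25733315 317.38612549]
bl [ 0.6098 -0.175 ] expected px of top centre in crop [555.87074127 229.49608537]
t 8.45 at [ 0.3969 -0.2194  0.2364] yaw 1.538 q [-0.43  0.07  0.85  2.13 -0.07  0.96  0.42] F [-0.2 -0.1 -2.2] gap 0.598
[0.0503 0.3448 0.0128] tw 0.012
```

View pics/p3.png

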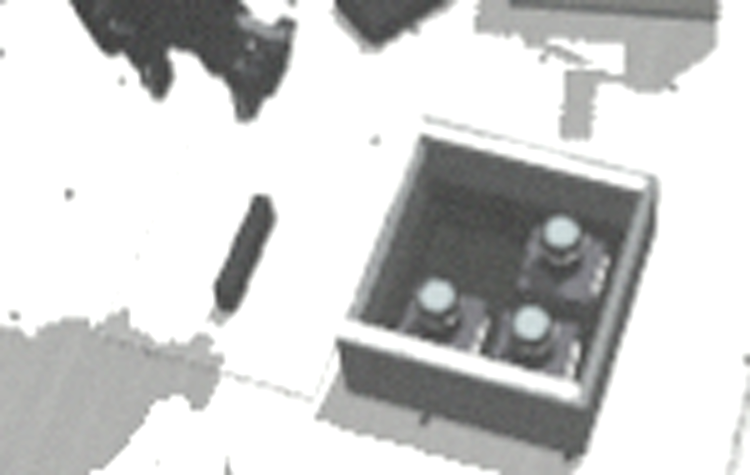

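The lens tops show at crop (437,294), (532,322) and (562,231), about 4 mm off what my case pose predicts. The lid lies flat on the bench, its bar at (245,250). I'll cast rays from these pixels.

```bash
cat >> h.py <<'E'
def lenses(c,im,box):
    "lens tops by colour (pale, bluish) inside box u0,v0,u1,v1"
    u0,v0,u1,v1=box; a=im[v0:v1,u0:u1].astype(int)
    m=((a.max(2)>105)&(a[...,0]-a[...,2]>6)).astype(np.uint8)
    n,_,s,ce=cv2.connectedComponentsWithStats(m)
    return [(ce[k]+[u0,v0],s[k,4]) for k in range(1,n) if 8<s[k,4]<120]
E
python3 - <<'E'
from h import *
c,im=snap("scene")
for x,y in((437,294),(532,322),(562,231)):
    print(onz(c,(215+x/5-.4,215+y/5-.4),.07).round(4), im[215+int(y/5),215+int(x/5)])
for p,a in lenses(c,im,(280,235,350,300)): print("L",p.round(2),a,onz(c,p,.07).round(4))
P=onz(c,(215+437/5-.4,215+294/5-.4),.07)
P2=onz(c,(215+532/5-.4,215+322/5-.4),.07);P3=onz(c,(215+562/5-.4,215+231/5-.4),.07)
print(np.linalg.norm(P-P2),np.linalg.norm(P2-P3),np.arctan2(*(P2-P)[1::-1]))
E
```

```text
[ 0.5447 -0.2406  0.07  ] [156 155 147]
[ 0.611  -0.2439  0.07  ] [153 154 144]
[ 0.6124 -0.1739  0.07  ] [155 155 145]
L [326.97 260.91] 32 [ 0.6124 -0.1743  0.07  ]
L [301.9  273.67] 30 [ 0.5446 -0.2416  0.07  ]
L [320.65 279.09] 34 [ 0.61   -0.2446  0.07  ]
0.06646835913218228 0.07006488239516907 -0.05032433397971012
```

Run:
```python
from h import *
q=fr(C,YT,-.02,.085)
go((.6115,-.1745,.2,.75),(.6115,-.1745,.058,.75),(.6115,-.1745,.28,.75),(*q,.28,.95),(*q,.066,.95))
```

```text
t 8.5 at [ 0.3962 -0.2194  0.2354] yaw 1.537 q [-0.43  0.07  0.85  2.14 -0.07  0.96  0.42] F [0.8 1.  0. ] gap 0.599
[0.104  0.4273 0.0708] tw 0.2507
[0.    0.    0.284] tw 0.0
[ 0.     0.    -0.444] tw 0.0
[ 0.5123 -0.7828 -0.    ] tw -0.0637
[0.    0.    0.428] tw 0.0
```

Call:
move_arm(
  offset=[
    [0.104, 0.427, 0],
    [0.104, 0.427, 0],
    [0.104, 0.427, 0],
    [0.104, 0.427, 0],
    [0.104, 0.427, 0],
    [0.104, 0.427, 0.07],
    [0.104, 0.427, 0.07],
    [0.104, 0.427, 0.07],
  ],
  twist=[0.25, 0.25, 0.25, 0.25, 0.25, 0.25, 0.25, 0.25],
  jaw=0.42,
)

```text
time: 9.17
tool_pos: [0.6103, -0.1749, 0.1962]
ee_rot: [-3.138, 0.007, 0.75]
contact_force: [-1.1, -1.4, 0.2]
finger_gap: 0.584
finger_force: 0.0
```

Run:
```python
from h import *
go((.6115,-.1745,.058,.75))
```

```text
t 9.17 at [ 0.6103 -0.1749  0.1962] yaw 0.75 q [-0.44  0.55  0.86  1.78 -0.48  1.04 -0.22] F [-1.1 -1.4  0.2] gap 0.584
[0.0023 0.0009 0.2764] tw -0.0002
```

Call:
move_arm(
  offset=[
    [0, 0, 0.04],
    [0, 0, 0.09],
    [0, 0, 0.14],
    [0, 0, 0.19],
    [0, 0, 0.24],
    [0, 0, 0.27],
    [0, 0, 0.28],
    [0, 0, 0.28],
  ],
  twist=[0, 0, 0, 0, 0, 0, 0, 0],
)

```text
time: 9.83
tool_pos: [0.6107, -0.1756, 0.06]
ee_rot: [-3.14, 0.001, 0.751]
contact_force: [-0.5, -0.4, 1.4]
finger_gap: 0.578
finger_force: 0.0
```

Call:
move_arm(
  offset=[
    [0, 0, 0],
    [0, 0, 0],
    [0, 0, 0],
    [0, 0, 0],
    [0, 0, 0],
    [0, 0, 0],
    [0, 0, 0],
    [0, 0, 0],
  ],
  twist=[0, 0, 0, 0, 0, 0, 0, 0],
  jaw=1,
  force=40,
)

```text
time: 10.5
tool_pos: [0.6122, -0.1755, 0.0623]
ee_rot: [3.14, -0.001, 0.751]
contact_force: [-1.1, -0.1, 8.1]
finger_gap: 0.336
finger_force: 40.3
```

Call:
move_arm(
  offset=[
    [0, 0, -0.02],
    [0, 0, -0.06],
    [0, 0, -0.12],
    [0, 0, -0.18],
    [0, 0, -0.24],
    [0, 0, -0.3],
    [0, 0, -0.36],
    [0, 0, -0.44],
  ],
  twist=[0, 0, 0, 0, 0, 0, 0, 0],
)

```text
time: 11.17
tool_pos: [0.6104, -0.1746, 0.2819]
ee_rot: [-3.14, 0.001, 0.751]
contact_force: [1.1, 0.4, -1.8]
finger_gap: 0.338
finger_force: 39.9
```

Run:
```python
from h import *
q=fr(C,YT,-.02,.085)
go((*q,.28,.95),(*q,.066,.95))
```

```text
t 11.17 at [ 0.6104 -0.1746  0.2819] yaw 0.751 q [-0.49  0.47  0.93  1.7  -0.4   1.18 -0.28] F [ 1.1  0.4 -1.8] gap 0.338
[ 0.5151 -0.7809  0.0039] tw -0.0632
[0.    0.    0.428] tw 0.0
```

Call:
move_arm(
  offset=[
    [0.515, -0.781, 0],
    [0.515, -0.781, 0],
    [0.515, -0.781, 0],
    [0.515, -0.781, 0],
    [0.515, -0.781, 0],
    [0.515, -0.781, 0],
    [0.515, -0.781, 0],
    [0.515, -0.781, 0],
  ],
  twist=[-0.063, -0.063, -0.063, -0.063, -0.063, -0.063, -0.063, -0.063],
)

```text
time: 11.83
tool_pos: [0.5547, 0.1553, 0.2819]
ee_rot: [-3.141, -0.001, 0.949]
contact_force: [0.6, 0.5, -1.3]
finger_gap: 0.336
finger_force: 40.2
```

Run:
```python
from h import *
q=fr(C,YT,-.02,.085)
go((*q,.28,.95))
```

```text
t 11.83 at [0.5547 0.1553 0.2819] yaw 0.949 q [-1.09  0.32  0.89  1.83 -0.28  1.12 -0.73] F [ 0.6  0.5 -1.3] gap 0.336
[ 0.1871 -0.1894  0.0037] tw -0.0003
```

Call:
move_arm(
  offset=[
    [0.187, -0.19, 0],
    [0.187, -0.19, 0],
    [0.187, -0.19, 0],
    [0.187, -0.19, 0],
    [0.187, -0.19, 0],
    [0.187, -0.19, 0],
    [0.187, -0.19, 0],
    [0.187, -0.19, 0],
  ],
  twist=[0, 0, 0, 0, 0, 0, 0, 0],
)

```text
time: 12.5
tool_pos: [0.5333, 0.2833, 0.2813]
ee_rot: [3.142, -0.0, 0.947]
contact_force: [-0.0, -0.3, -2.1]
finger_gap: 0.336
finger_force: 40.2
```

Run:
```python
from h import *
q=fr(C,YT,-.02,.085)
go((*q,.066,.95))
c,im=snap("scene")
a=cv2.resize(im[90:240,290:400],None,fx=4,fy=4,interpolation=2)
cv2.imwrite("pics/p4.png",cv2.convertScaleAbs(a,alpha=1.5))
```

```text
t 12.5 at [0.5333 0.2833 0.2813] yaw 0.947 q [-1.24  0.37  0.85  1.77 -0.31  1.13 -0.92] F [-0.  -0.3 -2.1] gap 0.336
[ 0.0038 -0.0055  0.4306] tw -0.0009
```

View pics/p4.png

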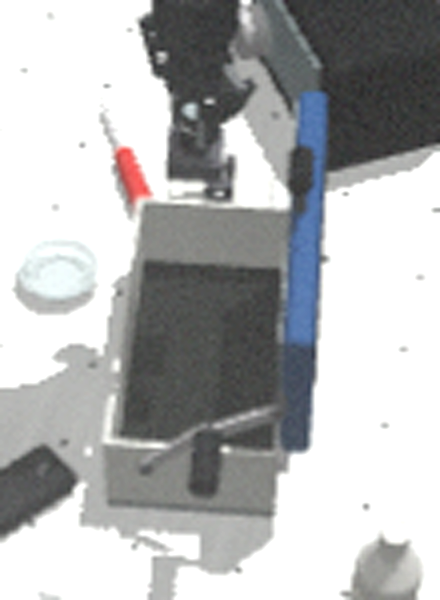

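The module hangs upright at (195,150) above the chamber's left part, and the stay is unobstructed. Next I lower it.

Call:
move_arm(
  offset=[
    [0.004, -0.005, 0.05],
    [0.004, -0.005, 0.12],
    [0.004, -0.005, 0.19],
    [0.004, -0.005, 0.26],
    [0.004, -0.005, 0.32],
    [0.004, -0.005, 0.37],
    [0.004, -0.005, 0.4],
    [0.004, -0.005, 0.415],
  ],
  twist=[0, 0, 0, 0, 0, 0, 0, 0],
)

```text
time: 13.22
tool_pos: [0.5315, 0.2865, 0.0713]
ee_rot: [-3.141, 0.003, 0.948]
contact_force: [-0.7, -0.4, -1.6]
finger_gap: 0.34
finger_force: 40.3
```

Call:
move_arm(
  offset=[
    [0, 0, 0.001],
    [0, 0, 0.003],
    [0, 0, 0.005],
    [0, 0, 0.007],
    [0, 0, 0.009],
    [0, 0, 0.011],
    [0, 0, 0.011],
    [0, 0, 0.011],
  ],
  twist=[0, 0, 0, 0, 0, 0, 0, 0],
)

```text
time: 13.88
tool_pos: [0.5319, 0.288, 0.0679]
ee_rot: [-3.142, -0.0, 0.949]
contact_force: [0.2, 0.4, -2.8]
finger_gap: 0.332
finger_force: 40.3
```

Call:
move_arm(
  offset=[
    [0, 0, 0.001],
    [0, 0, 0.001],
    [0, 0, 0.002],
    [0, 0, 0.002],
    [0, 0, 0.003],
    [0, 0, 0.003],
    [0, 0, 0.003],
    [0, 0, 0.003],
  ],
  twist=[0, 0, 0, 0, 0, 0, 0, 0],
)

```text
time: 14.55
tool_pos: [0.532, 0.2879, 0.0663]
ee_rot: [-3.142, 0.0, 0.949]
contact_force: [-0.2, -0.2, -0.5]
finger_gap: 0.34
finger_force: 40.5
```

Call:
move_arm(
  offset=[
    [0, 0, 0.001],
    [0, 0, 0.001],
    [0, 0, 0.001],
    [0, 0, 0.001],
    [0, 0, 0.001],
    [0, 0, 0.001],
    [0, 0, 0.001],
    [0, 0, 0.001],
  ],
  twist=[0, 0, 0, 0, 0, 0, 0, 0],
  jaw=0.42,
)

```text
time: 15.22
tool_pos: [0.532, 0.2879, 0.0658]
ee_rot: [-3.142, 0.0, 0.949]
contact_force: [0.3, 0.6, 0.2]
finger_gap: 0.58
finger_force: 0.0
```

Call:
move_arm(
  offset=[
    [0, 0, -0.03],
    [0, 0, -0.08],
    [0, 0, -0.15],
    [0, 0, -0.22],
    [0, 0, -0.29],
    [0, 0, -0.36],
    [0, 0, -0.43],
    [0, 0, -0.43],
  ],
  twist=[0, 0, 0, 0, 0, 0, 0, 0],
)

```text
time: 15.88
tool_pos: [0.5343, 0.2883, 0.2872]
ee_rot: [3.14, -0.008, 0.949]
contact_force: [0.7, -0.1, 0.9]
finger_gap: 0.582
finger_force: 0.0
```

Run:
```python
from h import *
c,im=snap("scene","s5.png")
for p,a in lenses(c,im,(280,235,350,300)): print("case",p.round(2),a,onz(c,p,.07).round(4))
for p,a in lenses(c,im,(315,140,362,215)): print("box",p.round(2),a,onz(c,p,.075).round(4))
go((.6095,-.244,.28,.75))
```

```text
case [302.1  273.52] 29 [ 0.5451 -0.2409  0.07  ]
case [320.64 279.3 ] 33 [ 0.6102 -0.2453  0.07  ]
box [338.12 156.41] 17 [0.5332 0.2868 0.075 ]
t 15.93 at [0.5333 0.2884 0.2842] yaw 0.949 q [-1.25  0.37  0.85  1.77 -0.31  1.14 -0.93] F [-0.6  2.2 -0.6] gap 0.579
[-0.777   0.7439  0.0084] tw 0.0635
```

Call:
move_arm(
  offset=[
    [-0.777, 0.744, 0],
    [-0.777, 0.744, 0],
    [-0.777, 0.744, 0],
    [-0.777, 0.744, 0],
    [-0.777, 0.744, 0],
    [-0.777, 0.744, 0],
    [-0.777, 0.744, 0],
    [-0.777, 0.744, 0],
  ],
  twist=[0.064, 0.064, 0.064, 0.064, 0.064, 0.064, 0.064, 0.064],
)

```text
time: 16.6
tool_pos: [0.5787, -0.0438, 0.2802]
ee_rot: [-3.141, 0.0, 0.749]
contact_force: [1.1, 0.7, -0.1]
finger_gap: 0.58
finger_force: 0.0
```

Run:
```python
from h import *
go((.6095,-.2445,.20,.75))
```

```text
t 16.6 at [ 0.5787 -0.0438  0.2802] yaw 0.749 q [-0.78  0.36  0.96  1.83 -0.32  1.13 -0.53] F [ 1.1  0.7 -0.1] gap 0.58
[-0.228   0.3359  0.1604] tw -0.0005
```

Call:
move_arm(
  offset=[
    [-0.228, 0.336, 0],
    [-0.228, 0.336, 0],
    [-0.228, 0.336, 0],
    [-0.228, 0.336, 0],
    [-0.228, 0.336, 0.05],
    [-0.228, 0.336, 0.11],
    [-0.228, 0.336, 0.16],
    [-0.228, 0.336, 0.16],
  ],
  twist=[0, 0, 0, 0, 0, 0, 0, 0],
)

```text
time: 17.27
tool_pos: [0.6074, -0.2424, 0.1953]
ee_rot: [-3.135, 0.004, 0.747]
contact_force: [0.0, 0.5, 0.5]
finger_gap: 0.581
finger_force: 0.0
```

Run:
```python
from h import *
c,im=snap("scene")
for p,a in lenses(c,im,(280,235,350,300)): print("case",p.round(2),a,onz(c,p,.07).round(4))
go((.6095,-.2445,.06,.75),(.6095,-.2445,.28,.75))
```

```text
case [301.88 273.5 ] 32 [ 0.5444 -0.2411  0.07  ]
case [320.57 279.23] 35 [ 0.6099 -0.2451  0.07  ]
t 17.32 at [ 0.6085 -0.2424  0.1982] yaw 0.747 q [-0.31  0.58  0.85  1.73 -0.49  1.06 -0.12] F [ 0.6 -0.6  1. ] gap 0.58
[-0.0015  0.0045  0.2765] tw -0.0008
[ 0.    0.   -0.44] tw 0.0
```

Call:
move_arm(
  offset=[
    [-0.001, 0.003, 0.04],
    [-0.001, 0.003, 0.09],
    [-0.001, 0.003, 0.14],
    [-0.001, 0.003, 0.19],
    [-0.001, 0.003, 0.24],
    [-0.001, 0.003, 0.27],
    [-0.001, 0.003, 0.28],
    [-0.001, 0.003, 0.28],
  ],
  twist=[0, 0, 0, 0, 0, 0, 0, 0],
)

```text
time: 17.98
tool_pos: [0.6108, -0.2439, 0.061]
ee_rot: [-3.141, 0.0, 0.749]
contact_force: [-0.0, 0.4, 0.4]
finger_gap: 0.578
finger_force: 0.0
```

Call:
move_arm(
  offset=[
    [0, 0, 0],
    [0, 0, 0],
    [0, 0, 0],
    [0, 0, 0],
    [0, 0, 0],
    [0, 0, 0],
    [0, 0, 0],
    [0, 0, 0],
  ],
  twist=[0, 0, 0, 0, 0, 0, 0, 0],
  jaw=1,
)

```text
time: 18.65
tool_pos: [0.6115, -0.2445, 0.0627]
ee_rot: [3.14, -0.001, 0.748]
contact_force: [-1.0, 1.0, 7.9]
finger_gap: 0.337
finger_force: 39.4
```

Call:
move_arm(
  offset=[
    [0, 0, -0.02],
    [0, 0, -0.06],
    [0, 0, -0.12],
    [0, 0, -0.18],
    [0, 0, -0.24],
    [0, 0, -0.3],
    [0, 0, -0.36],
    [0, 0, -0.44],
  ],
  twist=[0, 0, 0, 0, 0, 0, 0, 0],
)

```text
time: 19.32
tool_pos: [0.6096, -0.2438, 0.2822]
ee_rot: [-3.14, 0.001, 0.748]
contact_force: [0.9, 1.1, -2.0]
finger_gap: 0.339
finger_force: 39.9
```

Run:
```python
from h import *
q=fr(C,YT,-.02,0)
go((*q,.28,.95))
```

```text
t 19.32 at [ 0.6096 -0.2438  0.2822] yaw 0.748 q [-0.35  0.51  0.91  1.65 -0.42  1.2  -0.17] F [ 0.9  1.1 -2. ] gap 0.339
[ 0.5144 -0.7408  0.0043] tw -0.0644
```

Call:
move_arm(
  offset=[
    [0.514, -0.741, 0],
    [0.514, -0.741, 0],
    [0.514, -0.741, 0],
    [0.514, -0.741, 0],
    [0.514, -0.741, 0],
    [0.514, -0.741, 0],
    [0.514, -0.741, 0],
    [0.514, -0.741, 0],
  ],
  twist=[-0.064, -0.064, -0.064, -0.064, -0.064, -0.064, -0.064, -0.064],
)

```text
time: 19.98
tool_pos: [0.5627, 0.0874, 0.2821]
ee_rot: [-3.142, -0.001, 0.949]
contact_force: [1.5, 0.9, -1.5]
finger_gap: 0.336
finger_force: 40.3
```

Run:
```python
from h import *
q=fr(C,YT,-.02,0); print(q)
go((*q,.28,.95))
```

```text
[0.54627824 0.2026755 ]
t 19.98 at [0.5627 0.0874 0.2821] yaw 0.949 q [-0.98  0.31  0.89  1.85 -0.26  1.11 -0.62] F [ 1.5  0.9 -1.5] gap 0.336
[ 0.1683 -0.1611  0.0041] tw -0.0004
```

Call:
move_arm(
  offset=[
    [0.168, -0.161, 0],
    [0.168, -0.161, 0],
    [0.168, -0.161, 0],
    [0.168, -0.161, 0],
    [0.168, -0.161, 0],
    [0.168, -0.161, 0.03],
    [0.168, -0.161, 0.08],
    [0.168, -0.161, 0.14],
  ],
  twist=[0, 0, 0, 0, 0, 0, 0, 0],
)

```text
time: 20.65
tool_pos: [0.5481, 0.1999, 0.2122]
ee_rot: [3.14, -0.003, 0.948]
contact_force: [0.3, -0.2, -2.4]
finger_gap: 0.336
finger_force: 40.4
```

Call:
move_arm(
  offset=[
    [0, 0, 0.06],
    [0, 0, 0.12],
    [0, 0, 0.18],
    [0, 0, 0.23],
    [0, 0, 0.26],
    [0, 0, 0.275],
    [0, 0, 0.28],
    [0, 0, 0.283],
  ],
  twist=[0, 0, 0, 0, 0, 0, 0, 0],
)

```text
time: 21.32
tool_pos: [0.5476, 0.2004, 0.0701]
ee_rot: [3.141, -0.001, 0.948]
contact_force: [0.1, 0.0, -2.1]
finger_gap: 0.336
finger_force: 40.4
```

Call:
move_arm(
  offset=[
    [0, 0, 0.001],
    [0, 0, 0.002],
    [0, 0, 0.003],
    [0, 0, 0.004],
    [0, 0, 0.005],
    [0, 0, 0.006],
    [0, 0, 0.006],
    [0, 0, 0.006],
  ],
  twist=[0, 0, 0, 0, 0, 0, 0, 0],
)

```text
time: 21.98
tool_pos: [0.5471, 0.2011, 0.0667]
ee_rot: [-3.141, -0.0, 0.949]
contact_force: [-3.1, -0.1, 5.2]
finger_gap: 0.337
finger_force: 41.3
```

Touching the floor. I release it, lift, and look again.

Call:
move_arm(
  offset=[
    [0, 0, 0],
    [0, 0, 0],
    [0, 0, 0],
    [0, 0, 0],
    [0, 0, 0],
    [0, 0, 0],
    [0, 0, 0],
    [0, 0, 0],
  ],
  twist=[0, 0, 0, 0, 0, 0, 0, 0],
  jaw=0.42,
)

```text
time: 22.65
tool_pos: [0.547, 0.201, 0.0663]
ee_rot: [-3.142, 0.0, 0.949]
contact_force: [-0.0, 1.1, -0.4]
finger_gap: 0.578
finger_force: 0.0
```

Call:
move_arm(
  offset=[
    [0, 0, -0.03],
    [0, 0, -0.08],
    [0, 0, -0.15],
    [0, 0, -0.22],
    [0, 0, -0.29],
    [0, 0, -0.36],
    [0, 0, -0.43],
    [0, 0, -0.43],
  ],
  twist=[0, 0, 0, 0, 0, 0, 0, 0],
)

```text
time: 23.32
tool_pos: [0.5493, 0.2011, 0.2874]
ee_rot: [3.139, -0.007, 0.949]
contact_force: [0.9, 0.2, 0.7]
finger_gap: 0.58
finger_force: 0.0
```

Run:
```python
from h import *
c,im=snap("scene","s6.png")
for p,a in lenses(c,im,(280,235,350,300)): print("case",p.round(2),a,onz(c,p,.07).round(4))
for p,a in lenses(c,im,(315,140,362,215)): print("box",p.round(2),a,onz(c,p,.075).round(4))
go((.5435,-.2415,.28,.75))
```

```text
case [301.78 273.52] 27 [ 0.5441 -0.2412  0.07  ]
box [338.12 156.41] 17 [0.5332 0.2868 0.075 ]
box [335.81 173.5 ] 16 [0.5465 0.1989 0.075 ]
t 23.37 at [0.5483 0.2013 0.2846] yaw 0.949 q [-1.15  0.33  0.87  1.82 -0.28  1.12 -0.81] F [ 0.3  0.2 -1.4] gap 0.58
[-0.7257  0.5078  0.0092] tw 0.0635
```

Call:
move_arm(
  offset=[
    [-0.726, 0.508, 0],
    [-0.726, 0.508, 0],
    [-0.726, 0.508, 0],
    [-0.726, 0.508, 0],
    [-0.726, 0.508, 0],
    [-0.726, 0.508, 0],
    [-0.726, 0.508, 0],
    [-0.726, 0.508, 0],
  ],
  twist=[0.064, 0.064, 0.064, 0.064, 0.064, 0.064, 0.064, 0.064],
)

```text
time: 24.03
tool_pos: [0.5426, -0.134, 0.2807]
ee_rot: [-3.141, 0.0, 0.749]
contact_force: [0.9, 0.5, -0.6]
finger_gap: 0.582
finger_force: 0.0
```

Run:
```python
from h import *
go((.5435,-.2415,.20,.75))
```

```text
t 24.03 at [ 0.5426 -0.134   0.2807] yaw 0.749 q [-0.67  0.31  0.99  1.87 -0.29  1.11 -0.39] F [ 0.9  0.5 -0.6] gap 0.582
[-0.145   0.1587  0.1615] tw -0.0004
```

Call:
move_arm(
  offset=[
    [-0.145, 0.159, 0],
    [-0.145, 0.159, 0],
    [-0.145, 0.159, 0],
    [-0.145, 0.159, 0.04],
    [-0.145, 0.159, 0.09],
    [-0.145, 0.159, 0.13],
    [-0.145, 0.159, 0.16],
    [-0.145, 0.159, 0.16],
  ],
  twist=[0, 0, 0, 0, 0, 0, 0, 0],
)

```text
time: 24.7
tool_pos: [0.5426, -0.2392, 0.1979]
ee_rot: [-3.138, 0.003, 0.748]
contact_force: [-0.5, -0.0, -0.0]
finger_gap: 0.578
finger_force: 0.0
```

Run:
```python
from h import *
c,im=snap("scene")
for p,a in lenses(c,im,(280,235,350,300)): print("case",p.round(2),a,onz(c,p,.07).round(4))
go((.5435,-.2415,.06,.75))
```

```text
case [301.88 273.78] 32 [ 0.5447 -0.242   0.07  ]
t 24.75 at [ 0.5432 -0.2397  0.1998] yaw 0.748 q [-0.36  0.48  0.89  1.88 -0.44  1.   -0.1 ] F [ 0.  -0.3  0.8] gap 0.58
[-0.002   0.0029  0.2795] tw -0.0007
```

Call:
move_arm(
  offset=[
    [-0.002, 0.003, 0.04],
    [-0.002, 0.003, 0.09],
    [-0.002, 0.003, 0.14],
    [-0.002, 0.003, 0.19],
    [-0.002, 0.003, 0.24],
    [-0.002, 0.003, 0.27],
    [-0.002, 0.003, 0.28],
    [-0.002, 0.003, 0.28],
  ],
  twist=[0, 0, 0, 0, 0, 0, 0, 0],
)

```text
time: 25.42
tool_pos: [0.5445, -0.2418, 0.0612]
ee_rot: [-3.141, 0.001, 0.748]
contact_force: [-0.6, -0.5, 0.3]
finger_gap: 0.579
finger_force: 0.0
```

Call:
move_arm(
  offset=[
    [0, 0, 0],
    [0, 0, 0],
    [0, 0, 0],
    [0, 0, 0],
    [0, 0, 0],
    [0, 0, 0],
    [0, 0, 0],
    [0, 0, 0],
  ],
  twist=[0, 0, 0, 0, 0, 0, 0, 0],
  jaw=1,
)

```text
time: 26.08
tool_pos: [0.5453, -0.2421, 0.0629]
ee_rot: [3.14, -0.001, 0.748]
contact_force: [-2.2, 0.0, 8.3]
finger_gap: 0.336
finger_force: 39.5
```

Call:
move_arm(
  offset=[
    [0, 0, -0.02],
    [0, 0, -0.06],
    [0, 0, -0.12],
    [0, 0, -0.18],
    [0, 0, -0.24],
    [0, 0, -0.3],
    [0, 0, -0.36],
    [0, 0, -0.44],
  ],
  twist=[0, 0, 0, 0, 0, 0, 0, 0],
)

```text
time: 26.75
tool_pos: [0.5435, -0.2414, 0.2827]
ee_rot: [-3.14, 0.001, 0.748]
contact_force: [-0.3, 0.7, -1.9]
finger_gap: 0.336
finger_force: 39.9
```

Run:
```python
from h import *
q=fr(C,YT,-.02,-.085)
go((*q,.28,.95))
```

```text
t 26.75 at [ 0.5435 -0.2414  0.2827] yaw 0.748 q [-0.43  0.39  0.97  1.79 -0.35  1.15 -0.17] F [-0.3  0.7 -1.9] gap 0.336
[ 0.5147 -0.5052  0.0054] tw -0.0644
```

Call:
move_arm(
  offset=[
    [0.515, -0.505, 0],
    [0.515, -0.505, 0],
    [0.515, -0.505, 0],
    [0.515, -0.505, 0],
    [0.515, -0.505, 0],
    [0.515, -0.505, 0],
    [0.515, -0.505, 0],
    [0.515, -0.505, 0],
  ],
  twist=[-0.064, -0.064, -0.064, -0.064, -0.064, -0.064, -0.064, -0.064],
)

```text
time: 27.42
tool_pos: [0.5597, 0.0931, 0.2826]
ee_rot: [3.142, -0.001, 0.949]
contact_force: [0.6, -1.0, -2.1]
finger_gap: 0.338
finger_force: 40.2
```

Run:
```python
from h import *
q=fr(C,YT,-.02,-.085); print(q)
go((*q,.28,.95))
```

```text
[0.56040735 0.11885803]
t 27.42 at [0.5597 0.0931 0.2826] yaw 0.949 q [-1.    0.3   0.89  1.85 -0.26  1.11 -0.63] F [ 0.6 -1.  -2.1] gap 0.338
[ 0.0427 -0.029   0.0053] tw -0.0003
```

Call:
move_arm(
  offset=[
    [0.042, -0.028, 0],
    [0.042, -0.028, 0],
    [0.042, -0.028, 0],
    [0.042, -0.028, 0.03],
    [0.042, -0.028, 0.06],
    [0.042, -0.028, 0.09],
    [0.042, -0.028, 0.12],
    [0.042, -0.028, 0.14],
  ],
  twist=[0, 0, 0, 0, 0, 0, 0, 0],
)

```text
time: 28.08
tool_pos: [0.5607, 0.1149, 0.2109]
ee_rot: [-3.141, 0.0, 0.947]
contact_force: [-0.5, -0.5, -1.7]
finger_gap: 0.337
finger_force: 40.1
```

Call:
move_arm(
  offset=[
    [0, 0, 0.06],
    [0, 0, 0.12],
    [0, 0, 0.18],
    [0, 0, 0.23],
    [0, 0, 0.26],
    [0, 0, 0.275],
    [0, 0, 0.28],
    [0, 0, 0.283],
  ],
  twist=[0, 0, 0, 0, 0, 0, 0, 0],
)

```text
time: 28.75
tool_pos: [0.5616, 0.116, 0.0705]
ee_rot: [3.141, -0.0, 0.949]
contact_force: [0.3, 0.2, -0.9]
finger_gap: 0.336
finger_force: 40.2
```

Call:
move_arm(
  offset=[
    [0, 0, 0.001],
    [0, 0, 0.002],
    [0, 0, 0.003],
    [0, 0, 0.004],
    [0, 0, 0.005],
    [0, 0, 0.006],
    [0, 0, 0.006],
    [0, 0, 0.006],
  ],
  twist=[0, 0, 0, 0, 0, 0, 0, 0],
)

```text
time: 29.42
tool_pos: [0.5611, 0.1166, 0.067]
ee_rot: [-3.142, -0.0, 0.949]
contact_force: [-1.4, 0.0, 1.9]
finger_gap: 0.336
finger_force: 40.6
```

Call:
move_arm(
  offset=[
    [0, 0, 0],
    [0, 0, 0],
    [0, 0, 0],
    [0, 0, 0],
    [0, 0, 0],
    [0, 0, 0],
    [0, 0, 0],
    [0, 0, 0],
  ],
  twist=[0, 0, 0, 0, 0, 0, 0, 0],
  jaw=0.42,
)

```text
time: 30.08
tool_pos: [0.5611, 0.1165, 0.0668]
ee_rot: [3.142, 0.0, 0.949]
contact_force: [0.3, 0.8, 0.2]
finger_gap: 0.58
finger_force: 0.0
```

Call:
move_arm(
  offset=[
    [0, 0, -0.03],
    [0, 0, -0.08],
    [0, 0, -0.15],
    [0, 0, -0.22],
    [0, 0, -0.29],
    [0, 0, -0.36],
    [0, 0, -0.43],
    [0, 0, -0.43],
  ],
  twist=[0, 0, 0, 0, 0, 0, 0, 0],
)

```text
time: 30.75
tool_pos: [0.5634, 0.1163, 0.2878]
ee_rot: [3.138, -0.007, 0.949]
contact_force: [1.3, 0.5, 0.3]
finger_gap: 0.574
finger_force: 0.0
```

Run:
```python
from h import *
c,im=snap("scene","s7.png")
for p,a in lenses(c,im,(280,235,350,300)): print("case",p.round(2),a,onz(c,p,.07).round(4))
for p,a in lenses(c,im,(315,140,362,215)): print("box",p.round(2),a,onz(c,p,.075).round(4))
a=np.hstack([cv2.resize(im[130:230,305:385],None,fx=5,fy=5,interpolation=2),cv2.resize(im[225:325,275:335],None,fx=5,fy=5,interpolation=2)])
cv2.imwrite("pics/p5.png",cv2.convertScaleAbs(a,alpha=1.7))
q=fr(C,YT,.014,-.206); print(q)
go((*q,.28,.167))
```

```text
box [335.78 173.5 ] 18 [0.5464 0.1988 0.075 ]
box [334. 191.] 21 [0.5613 0.1147 0.075 ]
[0.61404755 0.00519304]
t 30.8 at [0.5625 0.1167 0.285 ] yaw 0.95 q [-1.03  0.31  0.89  1.84 -0.27  1.12 -0.66] F [-0.4 -0.4 -1.1] gap 0.578
[-0.1212  0.2137  0.01  ] tw 0.2491
```

View pics/p5.png

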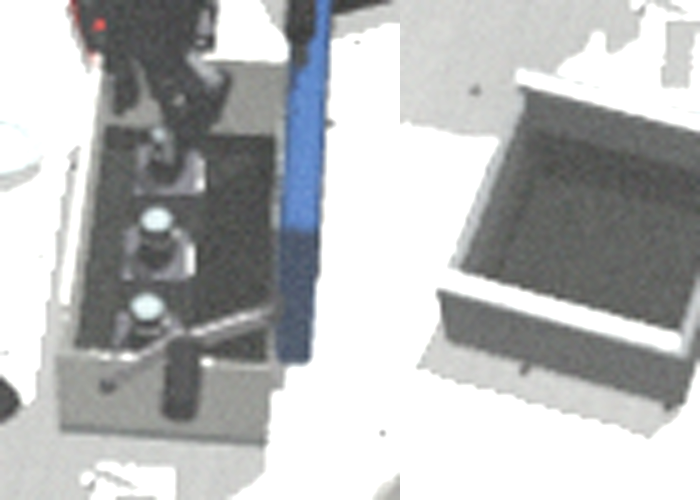

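All three modules stand in the box at crop (158,148), (155,225) and (148,308), and the case is empty. The knuckle is at (180,378) and the stay foot at (108,385). Next is the knuckle.

Call:
move_arm(
  offset=[
    [-0.121, 0.214, 0],
    [-0.121, 0.214, 0],
    [-0.121, 0.214, 0],
    [-0.121, 0.214, 0],
    [-0.121, 0.214, 0],
    [-0.121, 0.214, 0],
    [-0.121, 0.214, 0],
    [-0.121, 0.214, 0],
  ],
  twist=[0.249, 0.249, 0.249, 0.249, 0.249, 0.249, 0.249, 0.249],
  jaw=1,
)

```text
time: 31.47
tool_pos: [0.6125, 0.005, 0.2808]
ee_rot: [3.141, 0.002, 0.165]
contact_force: [0.2, -0.2, -0.2]
finger_gap: -0.0
finger_force: 0.0
```

Run:
```python
from h import *
q=fr(C,YT,.014,-.206)
go((*q,.185,.167))
```

```text
t 31.47 at [0.6125 0.005  0.2808] yaw 0.165 q [-0.89  0.48  1.07  1.76 -0.45  1.18 -1.09] F [ 0.2 -0.2 -0.2] gap -0.0
[3.100e-03 1.000e-04 1.916e-01] tw -0.0006
```

Call:
move_arm(
  offset=[
    [0.002, 0, 0.05],
    [0.002, 0, 0.1],
    [0.002, 0, 0.15],
    [0.002, 0, 0.18],
    [0.002, 0, 0.19],
    [0.002, 0, 0.198],
    [0.002, 0, 0.204],
    [0.002, 0, 0.208],
  ],
  twist=[0, 0, 0, 0, 0, 0, 0, 0],
)

```text
time: 32.13
tool_pos: [0.6143, 0.0051, 0.1785]
ee_rot: [3.142, -0.001, 0.167]
contact_force: [-0.5, -0.2, -0.5]
finger_gap: -0.002
finger_force: 0.0
```

Call:
move_arm(
  offset=[
    [0.001, 0, 0.002],
    [0.002, 0, 0.004],
    [0.004, 0, 0.006],
    [0.006, 0, 0.008],
    [0.008, 0, 0.01],
    [0.01, 0, 0.012],
    [0.012, 0, 0.014],
    [0.014, 0, 0.016],
  ],
  twist=[0, 0, 0, 0, 0, 0, 0, 0],
)

```text
time: 32.8
tool_pos: [0.6207, 0.0061, 0.1702]
ee_rot: [-3.141, 0.0, 0.167]
contact_force: [-4.9, -0.2, 7.1]
finger_gap: -0.003
finger_force: 3.6
```

Call:
move_arm(
  offset=[
    [0.003, 0, 0.004],
    [0.006, 0, 0.008],
    [0.009, 0, 0.012],
    [0.012, 0, 0.016],
    [0.014, 0, 0.02],
    [0.016, 0, 0.024],
    [0.018, 0, 0.028],
    [0.02, 0, 0.032],
  ],
  twist=[0, 0, 0, 0, 0, 0, 0, 0],
)

```text
time: 33.47
tool_pos: [0.6304, 0.0079, 0.1536]
ee_rot: [-3.141, 0.0, 0.167]
contact_force: [-4.1, 1.2, 6.5]
finger_gap: -0.002
finger_force: 2.6
```

Call:
move_arm(
  offset=[
    [0.002, 0, 0.004],
    [0.004, 0, 0.008],
    [0.006, 0, 0.012],
    [0.008, 0, 0.016],
    [0.009, 0, 0.02],
    [0.01, 0, 0.022],
    [0.011, 0, 0.026],
    [0.012, 0, 0.03],
  ],
  twist=[0, 0, 0, 0, 0, 0, 0, 0],
)

```text
time: 34.13
tool_pos: [0.6358, 0.0088, 0.1413]
ee_rot: [-3.139, 0.001, 0.168]
contact_force: [-45.9, 7.1, 86.0]
finger_gap: 0.002
finger_force: 48.2
```

Run:
```python
from h import *
go((.6,.0,.2,.167))
c,im=snap("scene","s8.png")
a=cv2.resize(im[110:230,295:395],None,fx=5,fy=5,interpolation=2)
cv2.imwrite("pics/p6.png",cv2.convertScaleAbs(a,alpha=1.7))
```

```text
t 34.13 at [0.6358 0.0088 0.1413] yaw 0.168 q [-0.75  0.66  0.91  1.83 -0.62  0.97 -0.97] F [-45.9   7.1  86. ] gap 0.002
[-0.0736  0.0054 -0.1175] tw 0.0003
```

View pics/p6.png

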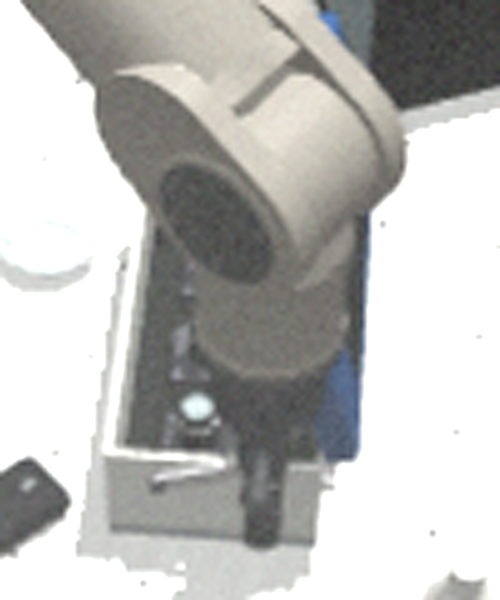

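The view shows the fingers still over the stay at (262,490) and the hood still upright; a lens shows at (197,405). The force jumped to about 98 N over the last few millimetres, so I back off at once.

Call:
move_arm(
  offset=[
    [-0.002, 0, -0.006],
    [-0.004, 0, -0.012],
    [-0.006, 0, -0.018],
    [-0.008, 0, -0.024],
    [-0.012, 0, -0.04],
    [-0.016, 0, -0.08],
    [-0.02, 0, -0.12],
    [-0.02, 0, -0.16],
  ],
  twist=[0, 0, 0, 0, 0, 0, 0, 0],
)

```text
time: 34.85
tool_pos: [0.6263, 0.007, 0.2199]
ee_rot: [3.141, 0.0, 0.167]
contact_force: [0.6, 0.9, 0.0]
finger_gap: 0.002
finger_force: 0.0
```

Call:
move_arm(
  offset=[
    [-0.1, 0.05, -0.04],
    [-0.2, 0.1, -0.08],
    [-0.2, 0.18, -0.08],
    [-0.2, 0.26, -0.08],
    [-0.2, 0.3, -0.08],
    [-0.2, 0.3, -0.08],
    [-0.2, 0.3, -0.08],
    [-0.2, 0.3, -0.08],
  ],
  twist=[0, 0, 0, 0, 0, 0, 0, 0],
)

```text
time: 35.52
tool_pos: [0.553, -0.1574, 0.259]
ee_rot: [-3.141, -0.0, 0.166]
contact_force: [-0.3, 1.3, -0.3]
finger_gap: -0.001
finger_force: 0.0
```

Run:
```python
from h import *
go((.6,.0,.2,.167))
c,im=snap("scene","s9.png"); t,tm=snap("top","t9.png")
a=cv2.resize(im[115:225,300:385],None,fx=4.5,fy=4.5,interpolation=2)
b=cv2.resize(tm[150:250,180:330][:, :],None,fx=2.6,fy=2.6,interpolation=2)
b=cv2.copyMakeBorder(b,0,a.shape[0]-b.shape[0],0,0,0)
o=np.hstack([a,b]);print(o.shape,a.shape)
cv2.imwrite("pics/p7.png",cv2.convertScaleAbs(o,alpha=1.7))
```

```text
t 35.52 at [ 0.553  -0.1574  0.259 ] yaw 0.166 q [-0.66  0.43  1.08  1.87 -0.42  1.1  -0.82] F [-0.3  1.3 -0.3] gap -0.001
[ 0.1447 -0.2948  0.118 ] tw -0.0002
(495, 772, 3) (495, 382, 3)
```

View pics/p7.png

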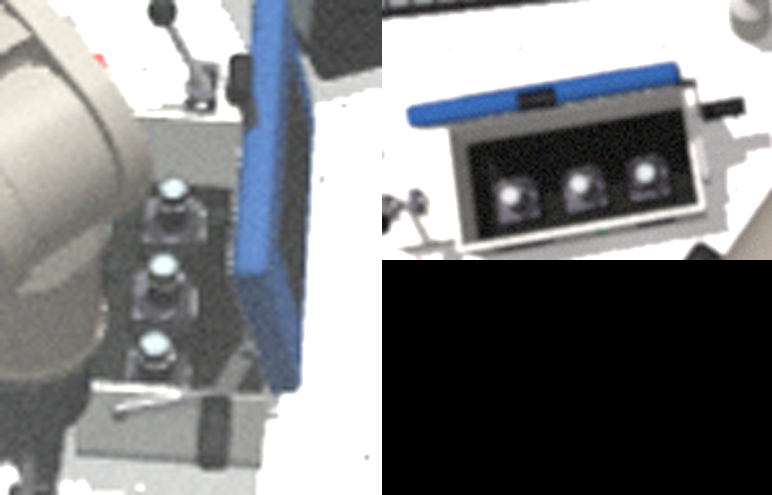

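The stay is broken: the knuckle has dropped to (215,432) and the hood leans a little forward. All three modules still stand. The hood grip is at (240,82) in the scene half and (537,98) in the top half.

```bash
cat >> h.py <<'E'
H=fr(C,YT,.08,0)
def grip(th): # hood grip centre at angle th
    x=-.205*np.cos(th)+.008*np.sin(th); z=.1+.205*np.sin(th)+.008*np.cos(th)
    return (*fr(H,YT,x,0),z)
def loc(p): d=np.array(p[:2])-C; return np.array([d[0]*np.cos(YT)+d[1]*np.sin(YT),-d[0]*np.sin(YT)+d[1]*np.cos(YT),p[2]])
E
python3 - <<'E'
from h import *
c,im=snap("scene");t,tm=snap("top")
g,e=tri(t,(180+155/2.6-.3,150+98/2.6-.3),c,(300+240/4.5-.4,115+82/4.5-.4)); print("grip",g,e,loc(g))
k,e=tri(t,(180+341/2.6-.3,150+107/2.6-.3),c,(300+215/4.5-.4,115+432/4.5-.4)); print("knuckle",k,e,loc(k))
for th in (1.1,1.2,1.3,1.4,1.5): print(th,np.round(loc(grip(th)),4),proj(c,grip(th))-[300,115],)
E
```

```text
grip [0.60377963 0.21197964 0.29775405] 0.0008918832904008095 [ 0.038248   -0.00038347  0.29775405]
knuckle [0.6363588  0.01601624 0.11131633] 0.0009423495485121175 [ 0.03779994 -0.19903607  0.11131633]
1.1 [-0.0059 -0.      0.2863] [[40.30066669 19.24904959]]
1.2 [ 0.0132 -0.      0.294 ] [[45.79833378 18.02423194]]
1.3 [ 0.0329 -0.      0.2997] [[51.52459565 17.20143193]]
1.4 [ 0.053  -0.      0.3034] [[57.40671045 16.7962686 ]]
1.5 [ 0.0735 -0.      0.3051] [[63.36799286 16.81773662]]
```

Run:
```python
from h import *
g=grip(1.325);print(g,loc(g))
go((g[0],g[1],.36,.167),(*g,.167))
```

```text
(np.float64(0.6033501966033638), np.float64(0.21229612280337615), np.float64(0.30078512232817395)) [ 3.78771481e-02 -1.04083409e-17  3.00785122e-01]
t 35.72 at [ 0.5533 -0.1559  0.2587] yaw 0.169 q [-0.66  0.43  1.08  1.87 -0.42  1.1  -0.82] F [-0.1  0.2  0.1] gap 0.003
[ 0.2227 -0.709  -0.2025] tw 0.0007
[0.     0.     0.1184] tw 0.0
```

Call:
move_arm(
  offset=[
    [0, 0, -0.08],
    [0, 0, -0.16],
    [0, -0.05, -0.2],
    [0.22, -0.709, -0.203],
    [0.22, -0.709, -0.203],
    [0.22, -0.709, -0.203],
    [0.22, -0.709, -0.203],
    [0.22, -0.709, -0.203],
  ],
  twist=[0, 0, 0, 0, 0, 0, 0, 0],
  jaw=0.2,
  force=30,
)

```text
time: 36.38
tool_pos: [0.5807, 0.0767, 0.3599]
ee_rot: [-3.141, -0.0, 0.169]
contact_force: [0.4, -0.3, 0.5]
finger_gap: 0.801
finger_force: 0.0
```

Run:
```python
from h import *
g=grip(1.325)
go((g[0],g[1],.36,.167))
```

```text
t 36.38 at [0.5807 0.0767 0.3599] yaw 0.169 q [-1.13  0.36  1.17  1.72 -0.35  1.3  -1.28] F [ 0.4 -0.3  0.5] gap 0.801
[ 0.0904 -0.2598 -0.0003] tw 0.0007
```

Call:
move_arm(
  offset=[
    [0.09, -0.256, 0],
    [0.09, -0.256, 0],
    [0.09, -0.256, 0],
    [0.09, -0.256, 0],
    [0.09, -0.256, 0],
    [0.09, -0.256, 0],
    [0.09, -0.256, 0],
    [0.09, -0.256, 0],
  ],
  twist=[0, 0, 0, 0, 0, 0, 0, 0],
)

```text
time: 37.05
tool_pos: [0.604, 0.2059, 0.36]
ee_rot: [-3.141, -0.0, 0.166]
contact_force: [-0.3, 0.3, -0.1]
finger_gap: 0.799
finger_force: 0.0
```

Run:
```python
from h import *
g=grip(1.325); print(loc(telemetry.read_state()["tool_pos"]))
go((*g,.167))
```

```text
[ 0.03741535 -0.00636091  0.35995337]
t 37.05 at [0.604  0.2059 0.36  ] yaw 0.166 q [-1.2   0.48  1.11  1.6  -0.44  1.34 -1.43] F [-0.3  0.3 -0.1] gap 0.799
[ 0.0009 -0.0127  0.1183] tw -0.0004
```

Call:
move_arm(
  offset=[
    [0.001, -0.012, 0.01],
    [0.001, -0.012, 0.03],
    [0.001, -0.012, 0.05],
    [0.001, -0.012, 0.07],
    [0.001, -0.012, 0.09],
    [0.001, -0.012, 0.1],
    [0.001, -0.012, 0.1],
    [0.001, -0.012, 0.1],
  ],
  twist=[0, 0, 0, 0, 0, 0, 0, 0],
)

```text
time: 37.72
tool_pos: [0.6036, 0.2128, 0.3095]
ee_rot: [3.141, 0.0, 0.167]
contact_force: [-0.0, -0.6, 0.1]
finger_gap: 0.797
finger_force: 0.0
```

Run:
```python
from h import *
g=grip(1.325); print(loc(telemetry.read_state()["tool_pos"]))
go((*g,.167))
c,im=snap("scene","s10.png")
cv2.imwrite("pics/p8.png",cv2.convertScaleAbs(cv2.resize(im[95:185,310:400],None,fx=6,fy=6,interpolation=2),alpha=1.8))
```

```text
[0.03821145 0.00045281 0.3095095 ]
t 37.72 at [0.6036 0.2128 0.3095] yaw 0.167 q [-1.18  0.51  1.08  1.66 -0.47  1.26 -1.41] F [-0.  -0.6  0.1] gap 0.797
[-0.0007  0.0009  0.0174] tw -0.0001
```

View pics/p8.png

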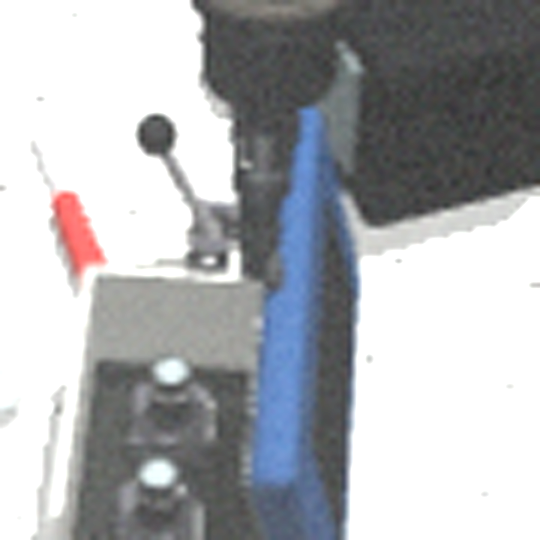

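The near finger at (265,210) hangs over the grip's right end, so the grip is straddled; the knob is at (155,133). I go down 8 mm and pinch.

Call:
move_arm(
  offset=[
    [0, 0, 0.004],
    [0, 0, 0.008],
    [0, 0, 0.012],
    [0, 0, 0.015],
    [0, 0, 0.015],
    [0, 0, 0.015],
    [0, 0, 0.015],
    [0, 0, 0.015],
  ],
  twist=[0, 0, 0, 0, 0, 0, 0, 0],
)

```text
time: 38.43
tool_pos: [0.6036, 0.213, 0.3023]
ee_rot: [-3.142, -0.0, 0.167]
contact_force: [0.3, -0.6, -0.3]
finger_gap: 0.802
finger_force: 0.0
```

Call:
move_arm(
  offset=[
    [0, 0, 0],
    [0, 0, 0],
    [0, 0, 0],
    [0, 0, 0],
    [0, 0, 0],
    [0, 0, 0],
    [0, 0, 0],
    [0, 0, 0],
  ],
  twist=[0, 0, 0, 0, 0, 0, 0, 0],
  jaw=1,
  force=30,
)

```text
time: 39.1
tool_pos: [0.6038, 0.212, 0.3025]
ee_rot: [3.141, -0.0, 0.166]
contact_force: [-0.7, -5.6, 4.3]
finger_gap: 0.463
finger_force: 32.8
```

Run:
```python
from h import *
p=loc(telemetry.read_state()["tool_pos"]);print(p, np.hypot(p[0]-.08,p[2]-.1), np.arctan2(p[2]-.1,.08-p[0]))
go((*grip(1.2),.167))
def rows(ths):
    g0=np.array([0,0,0])
    a=[loc(grip(t)) for t in ths]
    for k in range(1,len(a)):
        d=a[k]-a[((k-1)//8)*8]; print(k,round(ths[k],3),np.round([d[0]/.5,-d[2]/.5],4))
rows(np.linspace(1.32,0,41))
```

```text
[ 0.0383152  -0.00036056  0.30252965] 0.20677495049182174 1.3678102063798967
t 39.1 at [0.6038 0.212  0.3025] yaw 0.166 q [-1.18  0.52  1.08  1.67 -0.48  1.24 -1.41] F [-0.7 -5.6  4.3] gap 0.463
[-0.0503 -0.0007  0.0171] tw -0.0003
1 1.287 [-0.0132  0.0031]
2 1.254 [-0.0263  0.0066]
3 1.221 [-0.0392  0.0105]
4 1.188 [-0.052   0.0148]
5 1.155 [-0.0647  0.0196]
6 1.122 [-0.0772  0.0248]
7 1.089 [-0.0896  0.0304]
8 1.056 [-0.1017  0.0364]
9 1.023 [-0.0119  0.0064]
10 0.99 [-0.0236  0.0132]
11 0.957 [-0.0351  0.0204]
12 0.924 [-0.0464  0.0279]
13 0.891 [-0.0574  0.0358]
14 0.858 [-0.0681  0.0441]
15 0.825 [-0.0785  0.0527]
16 0.792 [-0.0887  0.0617]
17 0.759 [-0.0098  0.0093]
18 0.726 [-0.0194  0.0189]
19 0.693 [-0.0286  0.0288]
20 0.66 [-0.0375  0.039 ]
21 0.627 [-0.046   0.0495]
22 0.594 [-0.0542  0.0603]
23 0.561 [-0.062   0.0714]
24 0.528 [-0.0695  0.0827]
25 0.495 [-0.0071  0.0115]
26 0.462 [-0.0138  0.0233]
27 0.429 [-0.0201  0.0353]
28 0.396 [-0.026   0.0475]
29 0.363 [-0.0315  0.0598]
30 0.33 [-0.0366  0.0724]
31 0.297 [-0.0413  0.0851]
32 0.264 [-0.0455  0.0979]
33 0.231 [-0.0038  0.013 ]
34 0.198 [-0.0072  0.0261]
35 0.165 [-0.0102  0.0393]
36 0.132 [-0.0127  0.0526]
37 0.099 [-0.0148  0.066 ]
38 0.066 [-0.0164  0.0794]
39 0.033 [-0.0176  0.0929]
40 0.0 [-0.0184  0.1064]
```

Call:
move_arm(
  offset=[
    [-0.013, 0, 0.003],
    [-0.026, 0, 0.007],
    [-0.039, 0, 0.01],
    [-0.052, 0, 0.015],
    [-0.065, 0, 0.02],
    [-0.077, 0, 0.025],
    [-0.09, 0, 0.03],
    [-0.102, 0, 0.036],
  ],
  twist=[0, 0, 0, 0, 0, 0, 0, 0],
)

```text
time: 39.77
tool_pos: [0.5538, 0.2035, 0.2848]
ee_rot: [3.141, -0.002, 0.166]
contact_force: [0.2, -6.6, 7.4]
finger_gap: 0.461
finger_force: 34.5
```

Run:
```python
from h import *
p=loc(telemetry.read_state()["tool_pos"]);print(p, np.hypot(p[0]-.08,p[2]-.1), np.arctan2(p[2]-.1,.08-p[0]))
c,im=snap("scene","s11.png")
cv2.imwrite("pics/p9.png",cv2.convertScaleAbs(cv2.resize(im[95:215,300:400],None,fx=5,fy=5,interpolation=2),alpha=1.8))
```

```text
[-0.01247498 -0.000447    0.28479274] 0.20663973359931734 1.1068084594549226
```

View pics/p9.png

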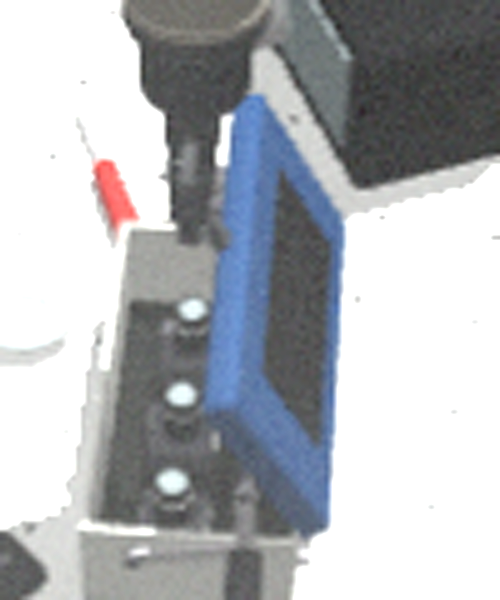

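The hood follows the fingers down, grip at (200,235), now about 1.07 rad. I continue.

Call:
move_arm(
  offset=[
    [-0.012, 0, 0.006],
    [-0.024, 0, 0.013],
    [-0.035, 0, 0.02],
    [-0.046, 0, 0.028],
    [-0.057, 0, 0.036],
    [-0.068, 0, 0.044],
    [-0.078, 0, 0.053],
    [-0.089, 0, 0.062],
  ],
  twist=[0, 0, 0, 0, 0, 0, 0, 0],
)

```text
time: 40.48
tool_pos: [0.5095, 0.196, 0.2535]
ee_rot: [3.141, -0.0, 0.166]
contact_force: [0.3, -7.8, 3.9]
finger_gap: 0.462
finger_force: 35.8
```

Call:
move_arm(
  offset=[
    [-0.01, 0, 0.009],
    [-0.019, 0, 0.019],
    [-0.028, 0, 0.029],
    [-0.037, 0, 0.039],
    [-0.046, 0, 0.049],
    [-0.054, 0, 0.06],
    [-0.062, 0, 0.071],
    [-0.07, 0, 0.083],
  ],
  twist=[0, 0, 0, 0, 0, 0, 0, 0],
)

```text
time: 41.15
tool_pos: [0.4747, 0.19, 0.2116]
ee_rot: [3.141, 0.0, 0.166]
contact_force: [-1.6, -8.8, 4.6]
finger_gap: 0.462
finger_force: 36.8
```

Run:
```python
from h import *
p=loc(telemetry.read_state()["tool_pos"]);print(p, np.hypot(p[0]-.08,p[2]-.1), np.arctan2(p[2]-.1,.08-p[0])); print(loc(grip(.528)),loc(grip(.264)))
```

```text
[-0.09263784 -0.00056109  0.21159671] 0.2055666566437387 0.5738550336706727
[-9.30519105e-02 -1.21430643e-17  2.10190908e-01] [-1.15810003e-01 -3.46944695e-18  1.61216361e-01]
```

Call:
move_arm(
  offset=[
    [-0.007, 0, 0.011],
    [-0.014, 0, 0.023],
    [-0.02, 0, 0.035],
    [-0.026, 0, 0.047],
    [-0.031, 0, 0.06],
    [-0.037, 0, 0.072],
    [-0.041, 0, 0.085],
    [-0.045, 0, 0.098],
  ],
  twist=[0, 0, 0, 0, 0, 0, 0, 0],
)

```text
time: 41.82
tool_pos: [0.452, 0.1861, 0.1622]
ee_rot: [3.141, 0.002, 0.166]
contact_force: [-4.6, -9.1, 3.2]
finger_gap: 0.463
finger_force: 37.1
```

Call:
move_arm(
  offset=[
    [-0.003, 0, 0.01],
    [-0.006, 0, 0.02],
    [-0.008, 0, 0.03],
    [-0.01, 0, 0.04],
    [-0.012, 0, 0.05],
    [-0.013, 0, 0.06],
    [-0.015, 0, 0.07],
    [-0.016, 0, 0.08],
  ],
  twist=[0, 0, 0, 0, 0, 0, 0, 0],
)

```text
time: 42.48
tool_pos: [0.444, 0.1848, 0.1222]
ee_rot: [3.14, 0.002, 0.166]
contact_force: [-3.6, -9.7, 1.4]
finger_gap: 0.465
finger_force: 36.6
```

Run:
```python
from h import *
p=loc(telemetry.read_state()["tool_pos"]);print(p, np.hypot(p[0]-.08,p[2]-.1), np.arctan2(p[2]-.1,.08-p[0])); print(loc(grip(.065)),loc(grip(0)))
```

```text
[-0.12378038 -0.00063228  0.12216667] 0.2049824501359313 0.10835123646065872
[-1.24047456e-01 -1.73472348e-17  1.21298725e-01] [-1.25000000e-01 -1.38777878e-17  1.08000000e-01]
```

Call:
move_arm(
  offset=[
    [0, 0, 0.004],
    [0, 0, 0.008],
    [-0.001, 0, 0.012],
    [-0.001, 0, 0.015],
    [-0.001, 0, 0.017],
    [-0.002, 0, 0.019],
    [-0.002, 0, 0.021],
    [-0.002, 0, 0.022],
  ],
  twist=[0, 0, 0, 0, 0, 0, 0, 0],
)

```text
time: 43.15
tool_pos: [0.4432, 0.1847, 0.1113]
ee_rot: [3.14, 0.001, 0.166]
contact_force: [-2.7, -10.6, 1.3]
finger_gap: 0.464
finger_force: 36.4
```

Call:
move_arm(
  offset=[
    [0, 0, 0],
    [0, 0, 0.001],
    [0, 0, 0.001],
    [0, 0, 0.002],
    [0, 0, 0.002],
    [0, 0, 0.003],
    [0, 0, 0.003],
    [0, 0, 0.003],
  ],
  twist=[0, 0, 0, 0, 0, 0, 0, 0],
)

```text
time: 43.82
tool_pos: [0.4431, 0.1846, 0.1098]
ee_rot: [3.14, 0.002, 0.166]
contact_force: [-3.8, -10.9, -1.4]
finger_gap: 0.465
finger_force: 36.2
```

Call:
move_arm(
  offset=[
    [0, 0, 0],
    [0, 0, 0.001],
    [0, 0, 0.001],
    [0, 0, 0.002],
    [0, 0, 0.002],
    [0, 0, 0.003],
    [0, 0, 0.003],
    [0, 0, 0.003],
  ],
  twist=[0, 0, 0, 0, 0, 0, 0, 0],
)

```text
time: 44.48
tool_pos: [0.4431, 0.1847, 0.1083]
ee_rot: [3.14, 0.002, 0.166]
contact_force: [-3.5, -10.6, -0.7]
finger_gap: 0.46
finger_force: 36.1
```

Call:
move_arm(
  offset=[
    [0, 0, 0],
    [0, 0, 0.001],
    [0, 0, 0.001],
    [0, 0, 0.002],
    [0, 0, 0.002],
    [0, 0, 0.003],
    [0, 0, 0.003],
    [0, 0, 0.003],
  ],
  twist=[0, 0, 0, 0, 0, 0, 0, 0],
)

```text
time: 45.15
tool_pos: [0.443, 0.1846, 0.1068]
ee_rot: [3.14, 0.002, 0.166]
contact_force: [-3.9, -9.6, -0.9]
finger_gap: 0.464
finger_force: 36.1
```

Call:
move_arm(
  offset=[
    [0, 0, 0],
    [0, 0, 0.001],
    [0, 0, 0.001],
    [0, 0, 0.002],
    [0, 0, 0.002],
    [0, 0, 0.003],
    [0, 0, 0.003],
    [0, 0, 0.003],
  ],
  twist=[0, 0, 0, 0, 0, 0, 0, 0],
)

```text
time: 45.82
tool_pos: [0.4431, 0.1846, 0.1057]
ee_rot: [3.141, 0.002, 0.166]
contact_force: [-7.3, -11.1, 14.4]
finger_gap: 0.461
finger_force: 37.8
```

Call:
move_arm(
  offset=[
    [0, 0, 0.001],
    [0, 0, 0.001],
    [0, 0, 0.001],
    [0, 0, 0.001],
    [0, 0, 0.001],
    [0, 0, 0.001],
    [0, 0, 0.001],
    [0, 0, 0.001],
  ],
  twist=[0, 0, 0, 0, 0, 0, 0, 0],
)

```text
time: 46.48
tool_pos: [0.4431, 0.1846, 0.1054]
ee_rot: [3.141, 0.002, 0.166]
contact_force: [-10.5, -11.7, 24.5]
finger_gap: 0.461
finger_force: 39.2
```

Call:
move_arm(
  offset=[
    [0, 0, 0],
    [0, 0, 0],
    [0, 0, 0],
    [0, 0, 0],
    [0, 0, 0],
    [0, 0, 0],
    [0, 0, 0],
    [0, 0, 0],
  ],
  twist=[0, 0, 0, 0, 0, 0, 0, 0],
  jaw=0.25,
)

```text
time: 47.15
tool_pos: [0.4438, 0.1861, 0.1052]
ee_rot: [3.142, 0.0, 0.167]
contact_force: [-0.2, 0.6, 0.6]
finger_gap: 0.748
finger_force: 0.0
```

Call:
move_arm(
  offset=[
    [0, 0, -0.02],
    [0, 0, -0.05],
    [0, 0, -0.1],
    [0, 0, -0.16],
    [0, 0, -0.22],
    [0, 0, -0.26],
    [0, 0, -0.26],
    [0, 0, -0.26],
  ],
  twist=[0, 0, 0, 0, 0, 0, 0, 0],
)

```text
time: 47.82
tool_pos: [0.444, 0.1866, 0.2363]
ee_rot: [-3.14, -0.001, 0.168]
contact_force: [-1.1, -0.7, -0.6]
finger_gap: 0.747
finger_force: 0.0
```

Run:
```python
from h import *
c,im=snap("scene","s12.png")
# knob: dark blob near expected
k=proj(c,[.4872,.4263,.1514])[0]; print("knob exp px",k)
u,v=k.astype(int); g=cv2.cvtColor(im,cv2.COLOR_BGR2GRAY)[v-10:v+10,u-10:u+10]
m=(g<55).astype(np.uint8); n,_,s,ce=cv2.connectedComponentsWithStats(m); print([(ce[i]+[u-10,v-10],s[i,4]) for i in range(1,n)])
print("knob loc",loc([.4872,.4263,.1514]))
# hood: blue mask extent
b=((im[...,0].astype(int)-im[...,2]>35)).astype(np.uint8)[90:240,270:420]; n,_,s,ce=cv2.connectedComponentsWithStats(b)
print([(s[i],ce[i]+[270,90]) for i in range(1,n) if s[i,4]>50])
print("hood corners px at z=.128/.1",[proj(c,[*fr(C,YT,x,y),.128])[0].round(0) for x in(-.08,.08) for y in(-.155,.155)])
q=fr(C,YT,-.085,.230); print(q)
go((*q,.25,.167))
```

```text
knob exp px [335.77798499 116.79841921]
[(array([335.53571429, 116.96428571]), np.int32(28))]
knob loc [-0.04108439  0.23033368  0.1514    ]
[(array([  47,   46,   47,   63, 1543], dtype=int32), array([340.46079067, 168.61049903]))]
hood corners px at z=.128/.1 [array([316., 195.]), array([324., 134.]), array([360., 199.]), array([364., 136.])]
[0.44395082 0.4186711 ]
t 47.87 at [0.4436 0.1863 0.2355] yaw 0.168 q [-1.6   0.29  1.28  2.09 -0.33  0.99 -1.55] F [-0.2  0.  -0.1] gap 0.751
[ 0.0782 -0.458  -0.0291] tw 0.0002
```

The hood's blue area fits the shut outline (u 317–364, v 136–199), and the knob is where I expected it. Next is the lever.

Call:
move_arm(
  offset=[
    [0.05, -0.458, -0.03],
    [0.05, -0.458, -0.03],
    [0.05, -0.458, -0.03],
    [0.05, -0.458, -0.03],
    [0.05, -0.458, -0.03],
    [0.05, -0.458, -0.03],
    [0.05, -0.458, -0.03],
    [0.05, -0.458, -0.03],
  ],
  twist=[0, 0, 0, 0, 0, 0, 0, 0],
  jaw=1,
)

```text
time: 48.53
tool_pos: [0.43, 0.4163, 0.2488]
ee_rot: [3.139, 0.001, 0.168]
contact_force: [0.8, -1.5, -0.7]
finger_gap: -0.001
finger_force: 0.0
```

Run:
```python
from h import *
print(loc(telemetry.read_state()["tool_pos"]))
go((*fr(C,YT,-.097,.230),.158,.167),(*fr(C,YT,-.067,.230),.158,.167),(*fr(C,YT,.011,.230),.158,.167))
```

```text
[-0.09910898  0.23001667  0.24879935]
t 48.53 at [0.43   0.4163 0.2488] yaw 0.168 q [-1.68  0.52  1.11  1.82 -0.51  1.13 -1.79] F [ 0.8 -1.5 -0.7] gap -0.001
[0.0042 0.     0.1816] tw 0.0004
[ 0.06  0.   -0.  ] tw 0.0
[ 0.156 -0.    -0.   ] tw 0.0
```

Call:
move_arm(
  offset=[
    [0, 0, 0.05],
    [0, 0, 0.1],
    [0, 0, 0.15],
    [0, 0, 0.18],
    [0, 0, 0.18],
    [0.02, 0, 0.18],
    [0.035, 0, 0.18],
    [0.045, 0, 0.18],
  ],
  twist=[0, 0, 0, 0, 0, 0, 0, 0],
)

```text
time: 49.2
tool_pos: [0.4545, 0.42, 0.1617]
ee_rot: [-3.141, -0.002, 0.167]
contact_force: [-0.1, -0.2, 0.5]
finger_gap: 0.003
finger_force: 0.0
```

Call:
move_arm(
  offset=[
    [0.012, 0, 0],
    [0.024, 0, 0],
    [0.036, 0, 0],
    [0.048, 0, 0],
    [0.06, 0, 0],
    [0.072, 0, 0],
    [0.084, 0, 0],
    [0.096, 0, 0],
  ],
  twist=[0, 0, 0, 0, 0, 0, 0, 0],
)

```text
time: 49.87
tool_pos: [0.5005, 0.4278, 0.1602]
ee_rot: [3.142, 0.0, 0.167]
contact_force: [-4.0, -0.6, 2.5]
finger_gap: 0.003
finger_force: 1.9
```

Run:
```python
from h import *
print(loc(telemetry.read_state()["tool_pos"]))
```

```text
[-0.02776158  0.22964281  0.16016479]
```

Call:
move_arm(
  offset=[
    [0.01, 0, 0],
    [0.02, 0, 0],
    [0.03, 0, 0],
    [0.04, 0, 0],
    [0.048, 0, 0],
    [0.056, 0, 0],
    [0.062, 0, 0],
    [0.066, 0, 0],
  ],
  twist=[0, 0, 0, 0, 0, 0, 0, 0],
)

```text
time: 50.53
tool_pos: [0.5324, 0.4331, 0.1598]
ee_rot: [3.141, 0.001, 0.167]
contact_force: [-5.7, -1.2, -4.0]
finger_gap: 0.002
finger_force: 2.7
```

Call:
move_arm(
  offset=[
    [0.001, 0, 0],
    [0.002, 0, 0],
    [0.003, 0, 0],
    [0.004, 0, 0],
    [0.004, 0, 0],
    [0.005, 0, 0],
    [0.006, 0, 0],
    [0.006, 0, 0],
  ],
  twist=[0, 0, 0, 0, 0, 0, 0, 0],
)

```text
time: 51.2
tool_pos: [0.5351, 0.4336, 0.1599]
ee_rot: [3.141, 0.001, 0.167]
contact_force: [-5.1, -1.6, -3.6]
finger_gap: 0.003
finger_force: 2.7
```

Call:
move_arm(
  offset=[
    [0.001, 0, 0],
    [0.002, 0, 0],
    [0.003, 0, 0],
    [0.004, 0, 0],
    [0.005, 0, 0],
    [0.006, 0, 0],
    [0.006, 0, 0],
    [0.006, 0, 0],
  ],
  twist=[0, 0, 0, 0, 0, 0, 0, 0],
)

```text
time: 51.87
tool_pos: [0.5379, 0.4341, 0.1598]
ee_rot: [3.141, 0.001, 0.167]
contact_force: [-5.7, -1.5, -3.8]
finger_gap: 0.003
finger_force: 2.9
```

Call:
move_arm(
  offset=[
    [0.001, 0, 0],
    [0.001, 0, 0],
    [0.002, 0, 0],
    [0.002, 0, 0],
    [0.003, 0, 0],
    [0.003, 0, 0],
    [0.004, 0, 0],
    [0.004, 0, 0],
  ],
  twist=[0, 0, 0, 0, 0, 0, 0, 0],
)

```text
time: 52.53
tool_pos: [0.5388, 0.4344, 0.1596]
ee_rot: [3.141, 0.004, 0.168]
contact_force: [-12.8, -3.3, 0.4]
finger_gap: 0.003
finger_force: 6.9
```

The back stop is reached: the force rose from 6 to 13 N. I press half a millimetre more, then lead the lever back and withdraw.

Call:
move_arm(
  offset=[
    [0.001, 0, 0],
    [0.001, 0, 0],
    [0.001, 0, 0],
    [0.001, 0, 0],
    [0.001, 0, 0],
    [0.001, 0, 0],
    [-0.01, 0, 0],
    [-0.02, 0, 0],
  ],
  twist=[0, 0, 0, 0, 0, 0, 0, 0],
)

```text
time: 53.2
tool_pos: [0.5306, 0.4329, 0.1605]
ee_rot: [-3.141, -0.001, 0.167]
contact_force: [-3.7, -1.0, 3.0]
finger_gap: 0.002
finger_force: 1.9
```

Call:
move_arm(
  offset=[
    [-0.015, 0, 0],
    [-0.03, 0, 0],
    [-0.045, 0, 0],
    [-0.06, 0, 0],
    [-0.08, 0, 0],
    [-0.1, 0, 0],
    [-0.12, 0, 0],
    [-0.14, 0, 0],
  ],
  twist=[0, 0, 0, 0, 0, 0, 0, 0],
)

```text
time: 53.87
tool_pos: [0.4605, 0.4211, 0.1603]
ee_rot: [-3.141, -0.0, 0.167]
contact_force: [-0.3, -0.7, -0.2]
finger_gap: -0.002
finger_force: 0.0
```

Call:
move_arm(
  offset=[
    [-0.03, 0, 0],
    [-0.06, 0, 0],
    [-0.08, 0, 0],
    [-0.08, 0, -0.06],
    [-0.08, 0, -0.14],
    [-0.08, 0, -0.2],
    [-0.08, 0, -0.26],
    [-0.08, 0, -0.3],
  ],
  twist=[0, 0, 0, 0, 0, 0, 0, 0],
)

```text
time: 54.53
tool_pos: [0.4225, 0.4146, 0.3131]
ee_rot: [-3.14, -0.002, 0.167]
contact_force: [0.2, -0.2, -0.6]
finger_gap: 0.002
finger_force: 0.0
```

Run:
```python
from h import *
st=telemetry.read_state();print(st["time"],st["tool_pos"],st["contact_force"])
c,im=snap("scene","s13.png"); t,tm=snap("top")
k=proj(c,[.4872,.4263,.1514])[0];u,v=k.astype(int); g=cv2.cvtColor(im,cv2.COLOR_BGR2GRAY)[v-10:v+10,u-10:u+10]
n,_,s,ce=cv2.connectedComponentsWithStats((g<55).astype(np.uint8)); print("knob",[(ce[i]+[u-10,v-10],s[i,4]) for i in range(1,n)])
a=cv2.resize(im[90:330,200:400],None,fx=2.4,fy=2.4,interpolation=2)
cv2.imwrite("pics/p10.png",cv2.convertScaleAbs(a,alpha=1.5))
```

```text
54.5333 [0.42252258 0.41464223 0.31311755] [ 0.22089038 -0.21800404 -0.55776032]
knob [(array([335.53571429, 116.96428571]), np.int32(28))]
```

View pics/p10.png

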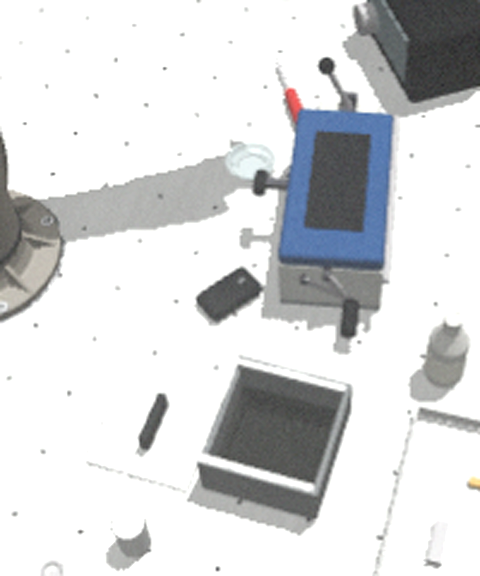

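The hood is shut with its grip at (260,182), and the lever is back at rest (knob at (327,66)). The case is empty at (280,435), the lid lies flat with its bar at (152,420), and the bystanders in view are undisturbed. I hand the job in.

```bash
python3 -c "
from station import ticket
print(ticket.job_done())"
```

```text
the job is handed in; nothing more can be done
None
```

I handed the job in at about 55 s: lid flat on the bench, all three modules placed upright, stay broken, hood held down to shut, lever swung to its stop and returned. The force peaked at about 98 N at the knuckle (wrist limit 120 N), and I could not rule out that some of it was on the gripper's body (limit 40 N).

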